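# Fill and hand over the recycling pan

## Task

Slide the steel pan along the bench, without ever lifting it, onto the round mark, then tip the cup over it so that all the capacitors go in, put every heat sink on the bench into the pan too and stand the empty cup upright back on its rubber mat. Once all that is in, fit the pan's lid on while the pan is still on the round mark, then slide the covered pan, centred, onto the square mark, again without lifting it. Leave the screwdriver, cutters and circuit board where they lie.

Things in the scene. Friction and masses are not known exactly. Their poses are not given: they have to be found in the camera images.
- pan: Loose round open steel pan, 0.4 to 0.8 kg empty: outside 132 mm across at the rim, 128 mm at the foot, 70 mm high, wall 3 mm, inner floor 4 mm above its underside. Origin: centre of its underside, z up; its handle points along its own +y. It slides on the bench with ordinary friction.
- pan_handle (a point): Point on the pan's handle, 120 mm from the pan's axis along its +y and 50 mm above its underside. The handle is a straight level black bar from 64 to 164 mm from the axis, 18 mm wide, 12 mm thick, this point at mid-thickness.
- round_mark: Round white outline (156 mm across) painted on the bench, flat: the filling place. Origin: its centre, at bench height.
- square_mark: Square white outline (156 mm a side) painted on the bench, flat: the collection place. Origin: its centre, at bench height.
- lid: Loose steel lid of the pan, 160 g: a disc 140 mm across and 3 mm thick, its underside 7 mm above the origin, over a plug 114 mm across and 7 mm deep that drops inside the pan's rim (126 mm across inside). Origin: centre of the plug's underside, z up. It lies plug down on the bench; seated, its origin is 63 mm above the pan's.
- lid_knob (a point): Middle of the lid's black round knob, 26 mm across and 22 mm high, this point 25 mm above the lid's origin.
- mat: Round rubber mat fixed to the bench, 96 mm across, 3 mm thick: the cup's place. Origin: centre of its underside, at bench height.
- cup: Open aluminium cup, loose, 150 g, 85 mm high, 56 mm across at the foot and 64 mm at the rim, wall 2.5 mm, stands on the mat with the capacitors in it. Origin: centre of its underside, z towards the mouth.
- cup_rim (a point): Centre of the cup's mouth, 85 mm above its origin.
- cap1: Salvaged capacitor: grey can with a bare top, a cylinder 16 mm across and 16 mm long, 12 g, in the cup at the start. Origin: centre of one end, z along its axis. Four to six of these are present.
- cap2: Salvaged capacitor: grey can with a bare top, a cylinder 16 mm across and 16 mm long, 12 g, in the cup at the start. Origin: centre of one end, z along its axis. Four to six of these are present.
- cap3: Salvaged capacitor: grey can with a bare top, a cylinder 16 mm across and 16 mm long, 12 g, in the cup at the start. Origin: centre of one end, z along its axis. Four to six of these are present.
- cap4: Salvaged capacitor: grey can with a bare top, a cylinder 16 mm across and 16 mm long, 12 g, in the cup at the start. Origin: centre of one end, z along its axis. Four to six of these are present.
- cap5: Salvaged capacitor: grey can with a bare top, a cylinder 16 mm across and 16 mm long, 12 g, in the cup at the start. Origin: centre of one end, z along its axis. Four to six of these are present.
- cap6: Salvaged capacitor: grey can with a bare top, a cylinder 16 mm across and 16 mm long, 12 g, in the cup at the start. Origin: centre of one end, z along its axis. Four to six of these are present.
- sink1: Loose aluminium heat sink with five fins, a block 26 mm (own x) by 36 mm (own y), 22 mm high, 40 g, lies on the bench fins up. Origin: centre of its underside. One to three of these are present.
- sink2: Loose aluminium heat sink with five fins, a block 26 mm (own x) by 36 mm (own y), 22 mm high, 40 g, lies on the bench fins up. Origin: centre of its underside. One to three of these are present.
- sink3: Loose aluminium heat sink with five fins, a block 26 mm (own x) by 36 mm (own y), 22 mm high, 40 g, lies on the bench fins up. Origin: centre of its underside. One to three of these are present.
- screwdriver: Screwdriver with a yellow handle, 190 mm long, lying on the far side of the bench. Not to be disturbed.
- nippers: Orange-handled side cutters, 140 mm long, lying on the far side of the bench. Not to be disturbed.
- board: Loose green circuit board, 60 by 90 mm, 4 mm thick, lying on the far side of the bench. Not to be disturbed.
Not all that is in view belongs to the job. Leave any red look-alike of the lid alone. What is shaped like the sink1 but green is not meant.

How it is judged:
On the way, in this order (a step that is already met when the one before it is completed fails the run):
1. the pan stands on the round mark, within 20 mm of its centre (horizontal distance between pan and round_mark below 0.02 m and height (world z) of pan below 0.008 m), for 0.2 s.
2. the cup is tipped by more than 75 degrees with its mouth over the pan (angle between cup's own z axis and vertical above 1.31 rad and horizontal distance between cup_rim and pan below 0.085 m), for 0.1 s.
3. every capacitor and heat sink lies in the pan on the round mark, and the cup stands upright on its mat (all of step 1 and horizontal distance between each of cap1, cap2, cap3, cap4, cap5, cap6, sink1, sink2, sink3 and pan below 0.064 m and z of cap1 in the frame of pan between -0.002 and 0.062 m and z of cap2 in the frame of pan between -0.002 and 0.062 m and z of cap3 in the frame of pan between -0.002 and 0.062 m and z of cap4 in the frame of pan between -0.002 and 0.062 m and z of cap5 in the frame of pan between -0.002 and 0.062 m and z of cap6 in the frame of pan between -0.002 and 0.062 m and z of sink1 in the frame of pan between -0.002 and 0.062 m and z of sink2 in the frame of pan between -0.002 and 0.062 m and z of sink3 in the frame of pan between -0.002 and 0.062 m and horizontal distance between cup and mat below 0.03 m and angle between cup's own z axis and vertical below 0.1 rad and height (world z) of cup below 0.009 m), for 0.2 s.
4. the lid sits on the pan, on the round mark, with everything inside (all of step 1 and horizontal distance between lid and pan below 0.012 m and angle between lid's own z axis and vertical below 0.08 rad and z of lid in the frame of pan between 0.058 and 0.068 m and horizontal distance between each of cap1, cap2, cap3, cap4, cap5, cap6, sink1, sink2, sink3 and pan below 0.064 m and z of cap1 in the frame of pan between -0.002 and 0.062 m and z of cap2 in the frame of pan between -0.002 and 0.062 m and z of cap3 in the frame of pan between -0.002 and 0.062 m and z of cap4 in the frame of pan between -0.002 and 0.062 m and z of cap5 in the frame of pan between -0.002 and 0.062 m and z of cap6 in the frame of pan between -0.002 and 0.062 m and z of sink1 in the frame of pan between -0.002 and 0.062 m and z of sink2 in the frame of pan between -0.002 and 0.062 m and z of sink3 in the frame of pan between -0.002 and 0.062 m), for 0.2 s.
5. the covered pan stands on the square mark (horizontal distance between lid and pan below 0.012 m and angle between lid's own z axis and vertical below 0.08 rad and z of lid in the frame of pan between 0.058 and 0.068 m and horizontal distance between pan and square_mark below 0.02 m and height (world z) of pan below 0.008 m), for 0.2 s.
At the end, for the whole second after the job is handed in: The pan stands on the bench within 20 mm of the square mark's centre with every capacitor and heat sink in it and the lid seated flat on it (within 12 mm of centred); the cup stands upright on its mat (within 30 mm of its centre); all at rest (all of step 5 and horizontal distance between each of cap1, cap2, cap3, cap4, cap5, cap6, sink1, sink2, sink3 and pan below 0.064 m and z of cap1 in the frame of pan between -0.002 and 0.062 m and z of cap2 in the frame of pan between -0.002 and 0.062 m and z of cap3 in the frame of pan between -0.002 and 0.062 m and z of cap4 in the frame of pan between -0.002 and 0.062 m and z of cap5 in the frame of pan between -0.002 and 0.062 m and z of cap6 in the frame of pan between -0.002 and 0.062 m and z of sink1 in the frame of pan between -0.002 and 0.062 m and z of sink2 in the frame of pan between -0.002 and 0.062 m and z of sink3 in the frame of pan between -0.002 and 0.062 m and horizontal distance between cup and mat below 0.03 m and angle between cup's own z axis and vertical below 0.1 rad and height (world z) of cup below 0.009 m and linear speed of each of pan, lid, cup below 0.02 m/s); the robot touches nothing.
It fails at once if the pan is lifted more than 12 mm off the bench or tipped over 11 degrees (height (world z) of pan above 0.012 m or angle between pan's own z axis and vertical above 0.2 rad).
It fails at once if the screwdriver, cutters or circuit board is moved more than 40 mm (distance of any of screwdriver, nippers, board from where it was at the start of the episode above 0.04 m).
Of cap4, cap5, cap6 only 1 to 3 are there at a start; the rules pass over those that are not, and their reading is None.
Of sink1, sink2, sink3 only 1 to 3 are there at a start; the rules pass over those that are not, and their reading is None.
At some moment in a run one of pan, lid, sink1, sink2, sink3 may be knocked a few centimetres aside while the robot is not near it.
It also fails if it takes over 210 s, if anything falls off the work surface, if the arm or the gripper's body presses on something with over 40 N, if the wrist force passes 120 N, or if a joint passes its speed limit or range.

## Robot

A 6-joint arm with a two-finger parallel gripper is mounted at the origin on the work surface. World frame = base frame: x ahead of the robot, y to its left, z up, the work surface at z = 0. Lengths are in m, angles in rad, forces in N, time in s.
With the tool pointing down it reaches from about 0.35 to 0.85 m from the base axis. Payload 8.1 kg.
Tool frame: the origin (TCP) lies on the mounting face of the last link; the fingertips stand 173 mm ahead of it and the grasp point (between the pads) lies 155 mm ahead of it; z points along the fingers, y is the line along which they close (so a half turn about z gives the same grasp; the last joint's range is limited). The gripper opens to 85 mm and grips with 20 to 120 N. Pads are 22 mm wide; open, the fingers measure 114 mm over their backs; the gripper's body (76 mm by 85 mm) begins 54 mm behind the grasp point. The pads swing forward as they close: fully open they stand 13 mm farther back than shut.
Start: joints at [1.207, 0.13, 1.488, -0, 1.523, -0.085], TCP at [0.165, 0.577, 0.405] pointing down, gripper open.
Joint ranges: [-2.96, 2.96], [-0.89, 2.26], [0.02, 2.5], [-1.34, 4.48], [0, 2.73], [-2.66, 2.66]. Speed limits (rad/s): [2.39, 2.39, 2.79, 3.14, 3.14, 3.14].

## Interface

Orientations are given as [roll, pitch, yaw] about the fixed x, y, z axes, in that order (R = Rz(yaw) Ry(pitch) Rx(roll)).
In Python, from workcell import * gives the robot as it stands. The module is installed in compiled form; this text tells all that it offers.
- The arm moves only by the shell command python3 -m crank 'ROWS'. ROWS is JSON, a list of rows, each an object of numbers: "x", "y", "z": the shift along the tool's x, y, z in mm; "wx", "wy", "wz": the turn, a rotation vector about the tool's x, y, z in rad; "fingers": the closure, from 0 (fully open) to 1 (shut). A call has 1 to 12 rows; each row shifts and turns the commanded pose from where the row before left it, along the tool's axes as they then stand; what a row does not reach is not made up. A row lasts 1/12 s, in which the tool goes at most 41.7 mm and 7.16 degrees, less where a joint would pass 70% of its speed; a pose out of reach is approached as far as the arm can. A call is refused whole if a number of a shift passes 41.7 or a number of a turn 0.125, either way. A call with a gripper value outside its range is refused whole. The fingers move at their own pace and stop on an object; the grip force is fixed at half the most. Time passes only in rows, so rows that do not move let the fingers close. It gives the time, the measured TCP pose, the force, the opening and the grip force at its end, in the units of the state.
- get_state(): the state, without advancing time (a new reading comes with each control period).
- grab_frame(name): name is "side" or "top"; returns (picture, depth): 400x640x3 uint8, red, green, blue; 400x640 float32, m along the optical axis (not along the pixel's ray), 0 where there is no reading.
- get_calibration(name): a dict with "fx", "fy", "cx", "cy" (pixels), "k1" (the pictures are not rectified: a ray, as slopes to the right and down, at radius r is drawn at 1 + k1 r^2 times it, then the intrinsics apply), "R" (3x3) and "t" (3): a world point X has camera coordinates R X + t. Camera axes: x right, y down, z forward; pixel columns grow to the right and rows downward; lengths in m; the calibration is good to about 2 mm. A picture is of the moment at which its call begins. get_calibration takes no time and is no camera call.
- sign_off(): hands the job in; it is judged then, once.
The state is a dict: "time": time; "joint_positions": joint angles; "qvel": joint speeds; "tau": joint torques, N m; "tool_pos": TCP position; "eef_rot": TCP orientation; "wrist_force": force on the tool from outside, world axes, zero at the start; "moment": the same for the moment, N m; "gripper_width": opening from 0.0 (shut) to 1.0 (fully open); "grip_force": force on a finger pad.
Only numpy, scipy, OpenCV 4.12 (cv2) and the standard library are available. Lean on these libraries where they do the work, as an engineer would, in place of code of your own. Each camera call takes 0.05 s, during which the arm holds its last target. There are 200 camera calls.

## Working session

There is one attempt and no reset: what is moved stays moved. The work goes in short steps, Python scripts to look and compute and a shell command to move; the robot and the scene stay as the last step left them, time stands still between calls to the robot, and variables do not carry over. Pictures are saved under pics/ and viewed, at most 14 in all, crops included, and the job is handed in when it is done.

```bash
mkdir -p pics; ls; python3 - <<'E'
from workcell import *
import cv2,json
s=get_state();print(s)
for n in ("top","side"):
    p,d=grab_frame(n);c=get_calibration(n)
    print(n,c)
    cv2.imwrite(f"pics/{n}0.png",p[:,:,::-1])
E
```

```text
pics
{'time': 0.0, 'joint_positions': array([ 1.20655746e+00,  1.31170762e-01,  1.48929361e+00,  2.37070690e-06,
        1.52303088e+00, -8.54097997e-02]), 'qvel': array([ 0.00082502,  0.00064777,  0.00213501,  0.0007321 , -0.00146509,
       -0.00105179]), 'tau': array([ 2.51971142e-03, -5.69433296e+01, -5.00535607e+01, -3.56984287e-05,
        1.55616965e-02, -9.84006732e-06]), 'tool_pos': array([0.16503634, 0.57660749, 0.40363054]), 'eef_rot': array([-3.13969719e+00, -1.64662467e-04,  2.86276331e+00]), 'wrist_force': array([-0.07979581,  0.24688446,  0.59666545]), 'moment': array([-0.01431339, -0.00078764, -0.0178767 ]), 'grip_force': 0.0, 'gripper_width': 1.0006223924704611}
top {'fx': 437.3887465380348, 'fy': 437.3887465380348, 'cx': 320.06562843700664, 'cy': 195.752842944501, 'k1': -0.04117542502585817, 'R': array([[ 0.00752946, -0.99987573, -0.01385051],
       [-0.98401422, -0.00494403, -0.17802129],
       [ 0.17793069,  0.01496951, -0.98392916]]), 't': array([-0.01851019,  0.55421819,  1.21489768])}
side {'fx': 472.88940670539967, 'fy': 472.88940670539967, 'cx': 318.4042839559237, 'cy': 199.3234492973988, 'k1': 0.04860470909054673, 'R': array([[ 0.93162293, -0.36338554, -0.00544642],
       [-0.19460323, -0.48614159, -0.85193658],
       [ 0.30693371,  0.79474355, -0.52361665]]), 't': array([-0.5166529 ,  0.16984689,  1.20847676])}
```

View pics/top0.png

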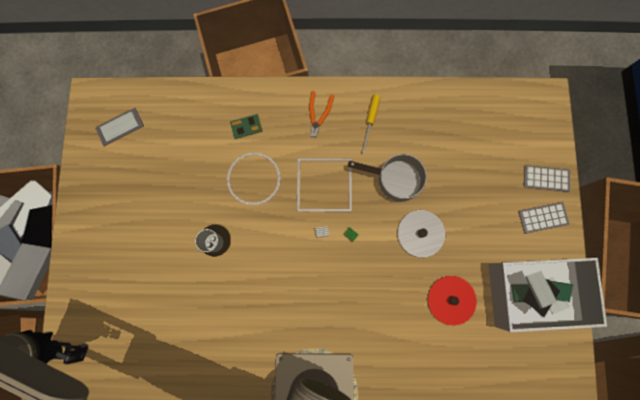

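View pics/side0.png

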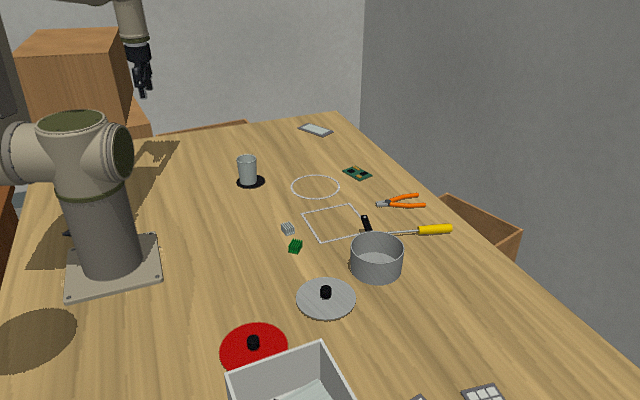

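The top view shows the pan at (401,178) with its handle to (350,164), the lid at (421,233), the cup on its mat at (211,240), one grey sink at (321,231) and a green decoy at (351,234). The round mark is at (254,179) and the square mark at (325,185). The side view shows the cup at (247,170), pan (376,258), lid (326,298) and sink (288,229).

```bash
cat > h.py <<'E'
from workcell import *
import cv2,numpy as np
from scipy.spatial.transform import Rotation as Ro
C={n:get_calibration(n) for n in("top","side")}
def rays(n,px):
    c=C[n];K=np.array([[c['fx'],0,c['cx']],[0,c['fy'],c['cy']],[0,0,1]])
    u=cv2.undistortPoints(np.float64(px).reshape(-1,1,2),K,np.array([c['k1'],0,0,0]))[:,0]
    d=np.c_[u,np.ones(len(u))]@c['R'];return -c['R'].T@c['t'],d/np.linalg.norm(d,axis=1)[:,None]
def plane(n,px,z):
    o,d=rays(n,px);return (o+d*((z-o[2])/d[:,2])[:,None])[:,:2]
def tri(pt,ps):
    (o1,d1),(o2,d2)=rays("top",[pt]),rays("side",[ps]);d1,d2=d1[0],d2[0]
    s=np.linalg.lstsq(np.c_[d1,-d2],o2-o1,rcond=None)[0]
    a,b=o1+s[0]*d1,o2+s[1]*d2;return (a+b)/2,np.linalg.norm(a-b)
def see():
    return {n:grab_frame(n)[0] for n in C}
def blobs(im,lo,hi,roi=None,amin=15):
    m=cv2.inRange(cv2.cvtColor(im,cv2.COLOR_RGB2HSV),np.array(lo),np.array(hi))
    if roi: k=np.zeros_like(m);x0,y0,x1,y1=roi;k[y0:y1,x0:x1]=255;m&=k
    cs,_=cv2.findContours(m,cv2.RETR_EXTERNAL,cv2.CHAIN_APPROX_NONE)
    return sorted([c for c in cs if cv2.contourArea(c)>=amin],key=cv2.contourArea,reverse=True)
def cen(c):
    M=cv2.moments(c);return M['m10']/M['m00'],M['m01']/M['m00']
def circ(p):  # circle fit
    A=np.c_[2*p,np.ones(len(p))];s=np.linalg.lstsq(A,(p**2).sum(1),rcond=None)[0]
    return s[:2],np.sqrt(s[2]+s[:2]@s[:2])
E
python3 - <<'E'
from h import *
im=see()
for n in im:
    cv2.imwrite(f"/tmp/{n}.png",im[n][:,:,::-1])
    for nm,lo,hi in(("grey",(0,0,90),(180,60,255)),("dark",(0,0,0),(180,255,55))):
        for c in blobs(im[n],lo,hi,(180,90,470,330) if n=="top" else (220,110,470,330)):
            print(n,nm,np.round(cen(c),1),cv2.contourArea(c),cv2.boundingRect(c))
a=cv2.resize(im["top"][130:290,170:470],None,fx=2.6,fy=2.6,interpolation=cv2.INTER_CUBIC)
cv2.imwrite("pics/a.png",a[:,:,::-1])
E
```

```text
top grey [253.3 178.3] 2067.5 (227, 153, 53, 52)
top grey [420.9 233.2] 1681.0 (398, 210, 47, 47)
top grey [399.9 179.4] 1123.5 (381, 161, 41, 38)
top grey [209.9 240.7] 214.5 (195, 229, 24, 23)
top grey [324.7 190.5] 155.5 (297, 159, 54, 52)
top grey [321.6 231.4] 89.0 (316, 227, 13, 10)
top grey [314.  131.3] 42.0 (311, 126, 8, 11)
top dark [220.9 238.1] 221.5 (206, 225, 24, 31)
top dark [366.5 168.1] 99.5 (349, 162, 32, 12)
top dark [453.2 300.3] 34.5 (449, 297, 9, 7)
top dark [421.7 232.8] 33.5 (418, 230, 8, 7)
top dark [240.  130.5] 26.0 (237, 128, 7, 6)
top dark [250.7 120.4] 24.5 (248, 117, 6, 8)
side grey [406.5 141.2] 7872.5 (220, 110, 250, 93)
side grey [374.  254.1] 2508.5 (300, 203, 119, 83)
side grey [325.4 298. ] 1982.0 (296, 277, 60, 43)
side grey [314.7 186.6] 933.0 (290, 174, 50, 26)
side grey [246.8 168.8] 488.0 (236, 154, 21, 31)
side grey [314.9 129.2] 206.0 (297, 123, 37, 14)
side grey [287.5 228.1] 133.5 (281, 221, 14, 15)
side grey [381.1 203.3] 44.0 (376, 200, 12, 7)
side dark [325.2 291.6] 113.0 (320, 285, 11, 14)
side dark [253.6 182.5] 103.5 (236, 175, 29, 13)
side dark [365.7 222.6] 86.5 (361, 215, 11, 16)
side dark [350.6 170.6] 15.5 (347, 169, 8, 4)
```

View pics/a.png

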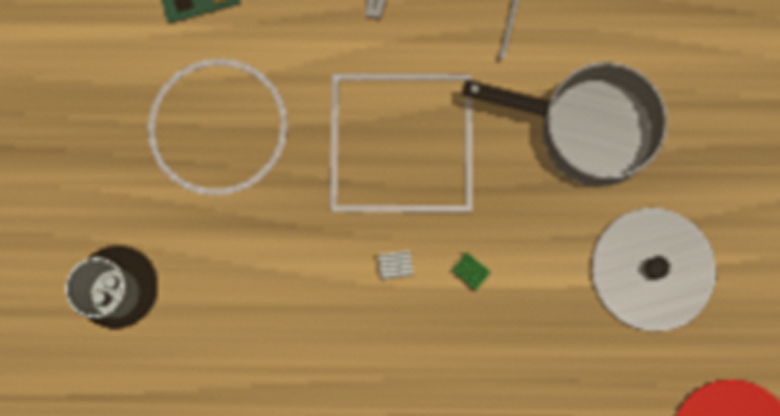

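The crop (2.6x, offset 170,130) shows the pan rim centred at about (606,125), the cup rim at (96,287), the mat at (116,287), the sink at (394,265) and the handle running (465,88)–(550,108). I'll look at the side view the same way.

```bash
python3 - <<'E'
from h import *
i=cv2.imread("/tmp/side.png")
a=cv2.resize(i[140:320,225:425],None,fx=3.2,fy=3.2,interpolation=cv2.INTER_CUBIC)
cv2.imwrite("pics/b.png",a)
E
```

```text
(no output)
```

View pics/b.png

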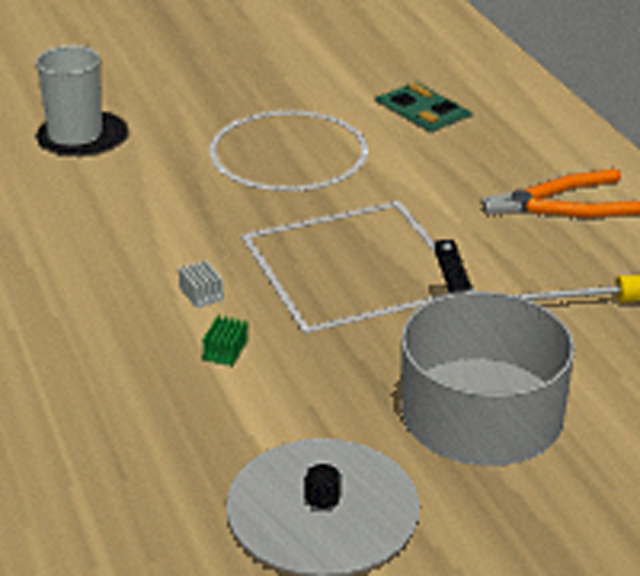

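Side crop (3.2x, offset 225,140): pan rim ellipse centred at (487,342), cup rim (69,60), knob (322,486), sink (200,284), handle end hole (449,245).

```bash
python3 - <<'E'
from h import *
im={n:cv2.imread(f"/tmp/{n}.png")[:,:,::-1].copy() for n in C}
T={"panrim":((403.1,177.9),(377.3,246.9)),"cuprim":((207.1,240.6),(246.7,158.8)),"knob":((421.7,232.8),(325.4,291.7)),
"sink":((321.6,231.4),(287.5,228.5)),"handlehole":((352.3,164.2),(365.3,216.6)),"green":((351,234.3),(295.2,246.2))}
for k,(a,b) in T.items():
    p,e=tri(a,b);print(k,p.round(4),e.round(4),plane("top",[a],p[2]).round(4))
g=((0,0,90),(180,60,255));roi=dict(top=(180,90,470,330),side=(220,110,470,330))
def pick(n,xy): return min(blobs(im[n],*g,roi[n],60),key=lambda c:np.hypot(*(np.mean(c[:,0],0)-xy)))
for n,xy in(("top",(254,179)),("side",(315,187))):
    c=pick(n,xy)[:,0];print(n,"round",circ(plane(n,c,0)))
c=pick("top",(421,233))[:,0];
print("lid z.01",circ(plane("top",c,.01)));c=pick("side",(325,298))[:,0];print("lid side",circ(plane("side",c,.01)))
# square corners from crop
sq=[(170+x/2.6,130+y/2.6) for x,y in((333,76),(470,75),(471,209),(334,210))];q=plane("top",sq,0);print("sq",q.round(3),q.mean(0))
sq=[(225+x/3.2,140+y/3.2) for x,y in((247,238),(399,204),(307,328))];q=plane("side",sq,0);print("sqs",q.round(3),(q[1]+q[2])/2)
print("mat",plane("top",[(214.6,240.4)],.003))
c=blobs(im["top"],*g,(310,220,332,242))[0]
print("sink rect",plane("top",cv2.boxPoints(cv2.minAreaRect(c)),.022).round(4))
print("sink rect crop",plane("top",[(170+x/2.6,130+y/2.6) for x,y in((377,254),(411,251),(413,275),(380,279))],.022).round(4))
c=blobs(im["top"],(0,0,0),(180,255,55),(345,155,385,180))[0]
print("handle dir",cv2.fitLine(plane("top",c[:,0],.056).astype(np.float32),cv2.DIST_HUBER,0,.01,.01).ravel())
E
```

```text
panrim [ 0.6072 -0.254   0.0682] 0.0062 [[ 0.6041 -0.2529]]
cuprim [0.421  0.2962 0.0874] 0.0027 [[0.4196 0.2965]]
knob [ 0.451  -0.3104  0.0247] 0.0002 [[ 0.451  -0.3105]]
sink [ 0.4544 -0.0196  0.0108] 0.0009 [[ 0.4549 -0.0197]]
handlehole [ 0.6482 -0.1087  0.0575] 0.0032 [[ 0.6466 -0.1082]]
green [ 0.447  -0.106   0.0118] 0.0004 [[ 0.4468 -0.106 ]]
top round (array([0.61701226, 0.18921434]), np.float64(0.07904663461131667))
side round (array([0.61623632, 0.19184118]), np.float64(0.07976716893918605))
lid z.01 (array([ 0.45174574, -0.31134364]), np.float64(0.06801245622288178))
lid side (array([ 0.45034503, -0.31157437]), np.float64(0.06911099338709875))
sq [[ 0.676  0.054]
 [ 0.678 -0.107]
 [ 0.519 -0.107]
 [ 0.517  0.05 ]] [ 0.59781852 -0.02769292]
sqs [[ 0.522  0.048]
 [ 0.678  0.05 ]
 [ 0.522 -0.102]] [ 0.59993977 -0.02570861]
mat [[0.4267448  0.29719842]]
sink rect [[ 0.4641 -0.0005]
 [ 0.47   -0.0345]
 [ 0.444  -0.0389]
 [ 0.4381 -0.005 ]]
sink rect crop [[ 0.4645 -0.0005]
 [ 0.4681 -0.0387]
 [ 0.4412 -0.041 ]
 [ 0.4365 -0.0042]]
handle dir [ 0.18546222  0.9826514   0.63640374 -0.14222388]
```

```bash
cat > go.py <<'E'
# go.py gx gy gz [roll pitch yaw]: tool-axes shift (mm) of the grasp point & rotvec to the target; optional grasp offset
import sys;from h import *
s=get_state();R=Ro.from_euler('xyz',s['eef_rot']);a=[float(v) for v in sys.argv[1:]]
g=s['tool_pos']+R.apply([0,0,.155]);print("t %.2f"%s['time'],"grasp",g.round(4),"rpy",s['eef_rot'].round(3),"q",s['joint_positions'].round(3),"F",s['wrist_force'].round(1),"w %.3f gf %.0f"%(s['gripper_width'],s['grip_force']))
if len(a)>=6:
    T=Ro.from_euler('xyz',a[3:6]);print("rotvec(tool)",(R.inv()*T).as_rotvec().round(3))
    t=np.array(a[:3])-T.apply([0,0,.155]);print("TCP shift in tool axes now",(R.inv().apply(t-s['tool_pos'])*1000).round(1),"in target axes",(T.inv().apply(t-s['tool_pos'])*1000).round(1))
elif len(a)>=3: print("shift",(R.inv().apply(np.array(a[:3])-g)*1000).round(1))
E
python3 -m crank '[{"wz":0.125},{"wz":0.125},{"wz":0.125},{"wz":0.125},{"wz":0.125},{"wz":0.125},{"wz":0.125},{"wz":0.125},{"wz":0.125},{"wz":0.125},{"wz":0.125},{"wz":0.125}]'
python3 -m crank '[{"x":-26.5,"y":28.5,"fingers":0.4},{"x":-26.5,"y":28.5,"fingers":0.4},{"x":-26.5,"y":28.5,"fingers":0.4},{"x":-26.5,"y":28.5,"fingers":0.4},{"x":-26.5,"y":28.5,"fingers":0.4},{"x":-26.5,"y":28.5,"fingers":0.4},{"x":-26.5,"y":28.5,"fingers":0.4},{"x":-26.5,"y":28.5,"fingers":0.4},{"x":-26.5,"y":28.5,"fingers":0.4},{"x":-26.5,"y":28.5,"fingers":0.4},{"x":-26.5,"y":28.5,"fingers":0.4}]'
python3 -m crank '[{"x":-26.5,"y":28.5,"fingers":0.4},{"x":-26.5,"y":28.5,"fingers":0.4},{"x":-26.5,"y":28.5,"fingers":0.4},{"x":-26.5,"y":28.5,"fingers":0.4},{"x":-26.5,"y":28.5,"fingers":0.4},{"x":-26.5,"y":28.5,"fingers":0.4},{"x":-26.5,"y":28.5,"fingers":0.4},{"x":-26.5,"y":28.5,"fingers":0.4},{"x":-26.5,"y":28.5,"fingers":0.4},{"x":-26.5,"y":28.5,"fingers":0.4},{"x":-20,"y":20,"fingers":0.4}]'
python3 go.py .638 -.136 .05 3.1416 0 1.333
```

```text
t 0.20 grasp [0.165  0.5765 0.249 ] rpy [-3.14  -0.     2.863] q [ 1.207  0.131  1.489 -0.     1.523 -0.085] F [-1.4 -0.2 -0.3] w 1.000 gf 0
rotvec(tool) [-1.00e-03  1.00e-03  1.53e+00]
TCP shift in tool axes now [-650.8 -554.8  199.6] in target axes [-581.2  627.5  199. ]invalid input
invalid input
invalid input
```

```bash

python3 -m crank '[{"x":0,"y":0,"z":0,"wx":0,"wy":0,"wz":0.125,"fingers":0.4}]'; python3 -m crank '[{"wz":0.1}]'; python3 -m crank '[{"wz":0.1,"fingers":0.4}]'; python3 -m crank --help; python3 go.py
```

```text
time: 0.28
tool_pos: [0.1651, 0.5768, 0.4043]
eef_rot: [-3.141, -0.0, 2.74]
wrist_force: [-0.3, -0.4, 0.6]
gripper_width: 0.884
grip_force: 0.0
t 0.28 grasp [0.165  0.5767 0.2493] rpy [-3.141 -0.     2.74 ] q [1.207 0.131 1.489 0.    1.523 0.037] F [-0.3 -0.4  0.6] w 0.884 gf 0invalid input
invalid input
invalid input: not JSON, or not a number
```

```bash

python3 -m crank '[{"x":0,"y":0,"z":0,"wx":0,"wy":0,"wz":0.12,"fingers":0.4},{"x":0,"y":0,"z":0,"wx":0,"wy":0,"wz":0.12,"fingers":0.4},{"x":0,"y":0,"z":0,"wx":0,"wy":0,"wz":0.12,"fingers":0.4},{"x":0,"y":0,"z":0,"wx":0,"wy":0,"wz":0.12,"fingers":0.4},{"x":0,"y":0,"z":0,"wx":0,"wy":0,"wz":0.12,"fingers":0.4},{"x":0,"y":0,"z":0,"wx":0,"wy":0,"wz":0.12,"fingers":0.4},{"x":0,"y":0,"z":0,"wx":0,"wy":0,"wz":0.12,"fingers":0.4},{"x":0,"y":0,"z":0,"wx":0,"wy":0,"wz":0.12,"fingers":0.4},{"x":0,"y":0,"z":0,"wx":0,"wy":0,"wz":0.12,"fingers":0.4},{"x":0,"y":0,"z":0,"wx":0,"wy":0,"wz":0.12,"fingers":0.4},{"x":0,"y":0,"z":0,"wx":0,"wy":0,"wz":0.12,"fingers":0.4},{"x":0,"y":0,"z":0,"wx":0,"wy":0,"wz":0.09,"fingers":0.4}]'
python3 -m crank '[{"x":-26.5,"y":28.5,"z":0,"wx":0,"wy":0,"wz":0,"fingers":0.4},{"x":-26.5,"y":28.5,"z":0,"wx":0,"wy":0,"wz":0,"fingers":0.4},{"x":-26.5,"y":28.5,"z":0,"wx":0,"wy":0,"wz":0,"fingers":0.4},{"x":-26.5,"y":28.5,"z":0,"wx":0,"wy":0,"wz":0,"fingers":0.4},{"x":-26.5,"y":28.5,"z":0,"wx":0,"wy":0,"wz":0,"fingers":0.4},{"x":-26.5,"y":28.5,"z":0,"wx":0,"wy":0,"wz":0,"fingers":0.4},{"x":-26.5,"y":28.5,"z":0,"wx":0,"wy":0,"wz":0,"fingers":0.4},{"x":-26.5,"y":28.5,"z":0,"wx":0,"wy":0,"wz":0,"fingers":0.4},{"x":-26.5,"y":28.5,"z":0,"wx":0,"wy":0,"wz":0,"fingers":0.4},{"x":-26.5,"y":28.5,"z":0,"wx":0,"wy":0,"wz":0,"fingers":0.4},{"x":-26.5,"y":28.5,"z":0,"wx":0,"wy":0,"wz":0,"fingers":0.4},{"x":-26.5,"y":28.5,"z":0,"wx":0,"wy":0,"wz":0,"fingers":0.4}]'
python3 -m crank '[{"x":-26.5,"y":28.5,"z":0,"wx":0,"wy":0,"wz":0,"fingers":0.4},{"x":-26.5,"y":28.5,"z":0,"wx":0,"wy":0,"wz":0,"fingers":0.4},{"x":-26.5,"y":28.5,"z":0,"wx":0,"wy":0,"wz":0,"fingers":0.4},{"x":-26.5,"y":28.5,"z":0,"wx":0,"wy":0,"wz":0,"fingers":0.4},{"x":-26.5,"y":28.5,"z":0,"wx":0,"wy":0,"wz":0,"fingers":0.4},{"x":-26.5,"y":28.5,"z":0,"wx":0,"wy":0,"wz":0,"fingers":0.4},{"x":-26.5,"y":28.5,"z":0,"wx":0,"wy":0,"wz":0,"fingers":0.4},{"x":-26.5,"y":28.5,"z":0,"wx":0,"wy":0,"wz":0,"fingers":0.4},{"x":-26.5,"y":28.5,"z":0,"wx":0,"wy":0,"wz":0,"fingers":0.4},{"x":-26.5,"y":28.5,"z":0,"wx":0,"wy":0,"wz":0,"fingers":0.4}]'
python3 go.py .638 -.136 .05 3.1416 0 1.333
```

```text
time: 1.28
tool_pos: [0.1651, 0.5768, 0.4044]
eef_rot: [-3.142, 0.001, 1.321]
wrist_force: [-0.4, -0.4, -0.0]
gripper_width: 0.598
grip_force: 0.0
time: 2.28
tool_pos: [0.4211, 0.1841, 0.4048]
eef_rot: [3.141, -0.0, 1.328]
wrist_force: [0.1, 0.4, 0.0]
gripper_width: 0.595
grip_force: 0.0
time: 3.12
tool_pos: [0.6341, -0.1418, 0.4043]
eef_rot: [-3.141, -0.0, 1.328]
wrist_force: [0.9, 0.6, 0.5]
gripper_width: 0.596
grip_force: 0.0
t 3.12 grasp [ 0.634  -0.1417  0.2493] rpy [-3.141 -0.     1.328] q [-0.299  0.265  1.337  0.     1.54  -0.056] F [0.9 0.6 0.5] w 0.596 gf 0
rotvec(tool) [-0.    -0.    -0.005]
TCP shift in tool axes now [  6.5   2.5 199.3] in target axes [  6.5   2.5 199.3]
```

```bash

python3 -m crank '[{"x":3,"y":1,"z":30,"wx":0,"wy":0,"wz":0,"fingers":0.4},{"x":3,"y":1,"z":30,"wx":0,"wy":0,"wz":0,"fingers":0.4},{"x":0,"y":0,"z":30,"wx":0,"wy":0,"wz":0,"fingers":0.4},{"x":0,"y":0,"z":30,"wx":0,"wy":0,"wz":0,"fingers":0.4},{"x":0,"y":0,"z":20,"wx":0,"wy":0,"wz":0,"fingers":0.4},{"x":0,"y":0,"z":10,"wx":0,"wy":0,"wz":0,"fingers":0.4},{"x":0,"y":0,"z":0,"wx":0,"wy":0,"wz":0,"fingers":0.4}]'
python3 - <<'E'
from h import *
im=see();cv2.imwrite("pics/c.png",np.hstack([cv2.resize(im["top"][110:230,310:450],(400,343)),cv2.resize(im["side"][170:290,300:440],(400,343))])[:,:,::-1])
E
```

```text
time: 3.7
tool_pos: [0.6355, -0.1342, 0.2511]
eef_rot: [-3.136, -0.0, 1.328]
wrist_force: [-0.1, -1.1, -0.5]
gripper_width: 0.6
grip_force: 0.0
```

View pics/c.png

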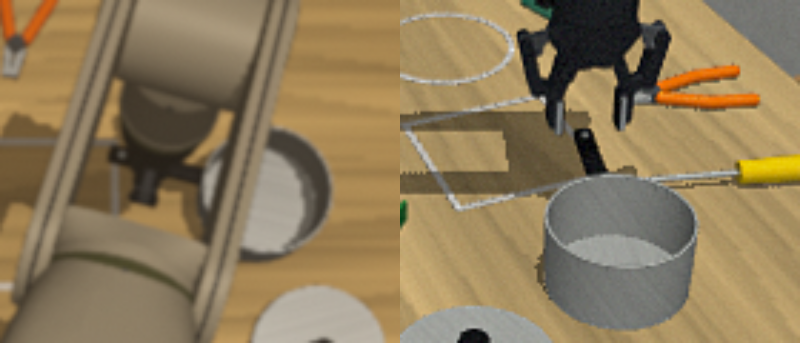

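The side half shows the open fingers at about (555,110) and (622,110), straddling the handle end at (588,150). The pan hasn't moved.

```bash

python3 -m crank '[{"x":0,"y":2,"z":20,"wx":0,"wy":0,"wz":0,"fingers":0.4},{"x":0,"y":0,"z":15,"wx":0,"wy":0,"wz":0,"fingers":0.4},{"x":0,"y":0,"z":10,"wx":0,"wy":0,"wz":0,"fingers":0.4},{"x":0,"y":0,"z":0,"wx":0,"wy":0,"wz":0,"fingers":0.4}]'
python3 -m crank '[{"x":0,"y":0,"z":0,"wx":0,"wy":0,"wz":0,"fingers":1},{"x":0,"y":0,"z":0,"wx":0,"wy":0,"wz":0,"fingers":1},{"x":0,"y":0,"z":0,"wx":0,"wy":0,"wz":0,"fingers":1},{"x":0,"y":0,"z":0,"wx":0,"wy":0,"wz":0,"fingers":1},{"x":0,"y":0,"z":0,"wx":0,"wy":0,"wz":0,"fingers":1},{"x":0,"y":0,"z":0,"wx":0,"wy":0,"wz":0,"fingers":1},{"x":0,"y":0,"z":0,"wx":0,"wy":0,"wz":0,"fingers":1}]'
python3 go.py
```

```text
time: 4.13
tool_pos: [0.6377, -0.1347, 0.2073]
eef_rot: [-3.138, -0.0, 1.328]
wrist_force: [-0.2, -1.3, -1.2]
gripper_width: 0.604
grip_force: 0.0
time: 4.72
tool_pos: [0.6392, -0.1351, 0.211]
eef_rot: [3.14, -0.0, 1.328]
wrist_force: [-0.5, 1.1, 5.7]
gripper_width: 0.195
grip_force: 61.2
t 4.72 grasp [ 0.6395 -0.1352  0.056 ] rpy [ 3.14  -0.     1.328] q [-0.287  0.43   1.497  0.     1.212 -0.044] F [-0.5  1.1  5.7] w 0.195 gf 61
```

```bash

python3 -m crank '[{"x":6,"y":-1.4,"z":0,"wx":0,"wy":0,"wz":0,"fingers":1},{"x":12,"y":-2.8,"z":0,"wx":0,"wy":0,"wz":0,"fingers":1},{"x":18,"y":-4.1,"z":0,"wx":0,"wy":0,"wz":0,"fingers":1},{"x":18,"y":-4.1,"z":0,"wx":0,"wy":0,"wz":0,"fingers":1},{"x":18,"y":-4.1,"z":0,"wx":0,"wy":0,"wz":0,"fingers":1},{"x":18,"y":-4.1,"z":0,"wx":0,"wy":0,"wz":0,"fingers":1},{"x":18,"y":-4.1,"z":0,"wx":0,"wy":0,"wz":0,"fingers":1},{"x":18,"y":-4.1,"z":0,"wx":0,"wy":0,"wz":0,"fingers":1}]'
python3 -m crank '[{"x":18,"y":-4.1,"z":0,"wx":0,"wy":0,"wz":0,"fingers":1},{"x":18,"y":-4.1,"z":0,"wx":0,"wy":0,"wz":0,"fingers":1},{"x":18,"y":-4.1,"z":0,"wx":0,"wy":0,"wz":0,"fingers":1},{"x":18,"y":-4.1,"z":0,"wx":0,"wy":0,"wz":0,"fingers":1},{"x":18,"y":-4.1,"z":0,"wx":0,"wy":0,"wz":0,"fingers":1},{"x":18,"y":-4.1,"z":0,"wx":0,"wy":0,"wz":0,"fingers":1},{"x":18,"y":-4.1,"z":0,"wx":0,"wy":0,"wz":0,"fingers":1},{"x":18,"y":-4.1,"z":0,"wx":0,"wy":0,"wz":0,"fingers":1},{"x":18,"y":-4.1,"z":0,"wx":0,"wy":0,"wz":0,"fingers":1},{"x":18,"y":-4.1,"z":0,"wx":0,"wy":0,"wz":0,"fingers":1}]'
python3 -m crank '[{"x":18,"y":-4.1,"z":0,"wx":0,"wy":0,"wz":0,"fingers":1},{"x":18,"y":-4.1,"z":0,"wx":0,"wy":0,"wz":0,"fingers":1},{"x":18,"y":-4.1,"z":0,"wx":0,"wy":0,"wz":0,"fingers":1},{"x":18,"y":-4.1,"z":0,"wx":0,"wy":0,"wz":0,"fingers":1},{"x":18,"y":-4.1,"z":0,"wx":0,"wy":0,"wz":0,"fingers":1},{"x":10,"y":-2.4,"z":0,"wx":0,"wy":0,"wz":0,"fingers":1},{"x":6,"y":-1.4,"z":0,"wx":0,"wy":0,"wz":0,"fingers":1},{"x":0,"y":0,"z":0,"wx":0,"wy":0,"wz":0,"fingers":1},{"x":0,"y":0,"z":0,"wx":0,"wy":0,"wz":0,"fingers":1}]'
python3 go.py
python3 - <<'E'
from h import *
im=see();cv2.imwrite("pics/d.png",np.hstack([cv2.resize(im["top"][110:290,170:350],(400,400)),cv2.resize(im["side"][120:260,230:370],(400,400))])[:,:,::-1])
E
```

```text
time: 5.38
tool_pos: [0.6415, -0.0058, 0.2106]
eef_rot: [3.139, 0.002, 1.328]
wrist_force: [0.3, -5.9, 3.2]
gripper_width: 0.197
grip_force: 60.9
time: 6.22
tool_pos: [0.6449, 0.1787, 0.2104]
eef_rot: [3.14, 0.002, 1.328]
wrist_force: [0.0, -6.3, 4.3]
gripper_width: 0.195
grip_force: 61.0
time: 6.97
tool_pos: [0.6467, 0.2882, 0.2108]
eef_rot: [3.141, -0.001, 1.328]
wrist_force: [-2.1, -0.1, 7.3]
gripper_width: 0.192
grip_force: 61.4
t 6.97 grasp [0.6469 0.2883 0.0558] rpy [ 3.141e+00 -1.000e-03  1.328e+00] q [3.470e-01 5.650e-01 1.316e+00 1.000e-03 1.259e+00 5.890e-01] F [-2.1 -0.1  7.3] w 0.192 gf 61
```

View pics/d.png

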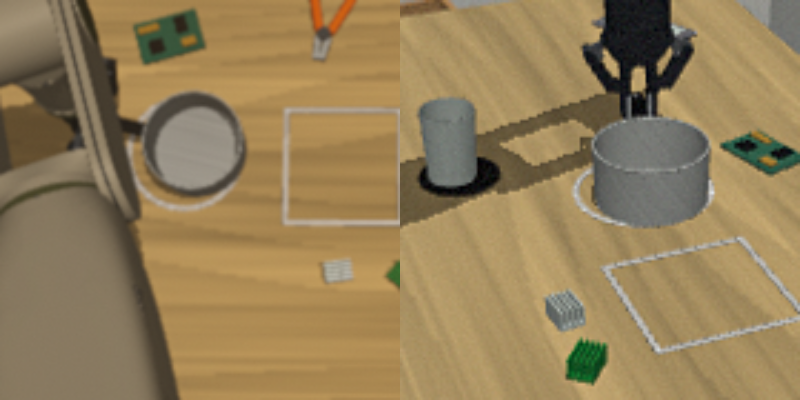

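Pan rim: top half ellipse centre about (193,144), side half about (651,151). It's on the mark but slightly short in y.

```bash
python3 - <<'E'
from h import *
print(tri((257.1,174.8),(318,173)),plane("top",[(257.1,174.8)],.07),plane("side",[(318,173)],.07))
E
```

```text
(array([0.6158848 , 0.16720543, 0.06051635]), np.float64(0.005495400980294258)) [[0.61098544 0.16630103]] [[0.61249837 0.15093688]]
```

```bash

python3 -m crank '[{"x":6,"y":-1,"z":0,"wx":0,"wy":0,"wz":0,"fingers":1},{"x":8,"y":-1,"z":0,"wx":0,"wy":0,"wz":0,"fingers":1},{"x":7,"y":-1,"z":0,"wx":0,"wy":0,"wz":0,"fingers":1},{"x":3,"y":0,"z":0,"wx":0,"wy":0,"wz":0,"fingers":1},{"x":0,"y":0,"z":0,"wx":0,"wy":0,"wz":0,"fingers":1},{"x":0,"y":0,"z":0,"wx":0,"wy":0,"wz":0,"fingers":1}]'
python3 -m crank '[{"x":0,"y":0,"z":0,"wx":0,"wy":0,"wz":0,"fingers":0.3},{"x":0,"y":0,"z":0,"wx":0,"wy":0,"wz":0,"fingers":0.3},{"x":0,"y":0,"z":0,"wx":0,"wy":0,"wz":0,"fingers":0.3},{"x":0,"y":0,"z":0,"wx":0,"wy":0,"wz":0,"fingers":0.3},{"x":0,"y":0,"z":-20,"wx":0,"wy":0,"wz":0,"fingers":0.3},{"x":0,"y":0,"z":-30,"wx":0,"wy":0,"wz":0,"fingers":0.3},{"x":0,"y":0,"z":-30,"wx":0,"wy":0,"wz":0,"fingers":0.3},{"x":0,"y":0,"z":-30,"wx":0,"wy":0,"wz":0,"fingers":0.3},{"x":0,"y":0,"z":-30,"wx":0,"wy":0,"wz":0,"fingers":0},{"x":0,"y":0,"z":-20,"wx":0,"wy":0,"wz":0,"fingers":0}]'
python3 go.py
python3 - <<'E'
from h import *
im=see();cv2.imwrite("pics/e.png",np.hstack([cv2.resize(im["top"][110:290,170:350],(400,400)),cv2.resize(im["side"][120:260,230:370],(400,400))])[:,:,::-1])
g=((0,0,90),(180,60,255))
for n,roi in(("top",(180,90,470,330)),("side",(220,110,470,330))):
    for c in blobs(im[n],*g,roi): print(n,np.round(cen(c),1),cv2.contourArea(c))
E
```

```text
time: 7.57
tool_pos: [0.6496, 0.3111, 0.2103]
eef_rot: [3.141, 0.001, 1.328]
wrist_force: [-1.3, -4.1, 7.0]
gripper_width: 0.193
grip_force: 61.3
time: 8.4
tool_pos: [0.6496, 0.3118, 0.3735]
eef_rot: [3.139, -0.002, 1.328]
wrist_force: [1.5, 0.2, 0.6]
gripper_width: 0.954
grip_force: 0.0
t 8.40 grasp [0.6501 0.312  0.2185] rpy [ 3.139e+00 -2.000e-03  1.328e+00] q [0.376 0.47  1.138 0.    1.53  0.619] F [1.5 0.2 0.6] w 0.954 gf 0
top [323.9 184.6] 2668.5
top [420.9 233.3] 1683.0
top [251.3 176.4] 1279.0
top [321.5 231.4] 90.0
top [314.  131.2] 43.5
side [422.8 144.2] 7077.5
side [325.5 298. ] 1984.5
side [335.4 222.7] 1745.5
side [315.8 176. ] 1225.0
side [261.5 114.4] 789.0
side [246.9 168.9] 479.0
side [315.  129.2] 207.5
side [287.5 228.1] 133.5
side [312.7 190.9] 72.0
side [381.1 203.3] 44.0
side [400.9 231.2] 38.5
```

View pics/e.png

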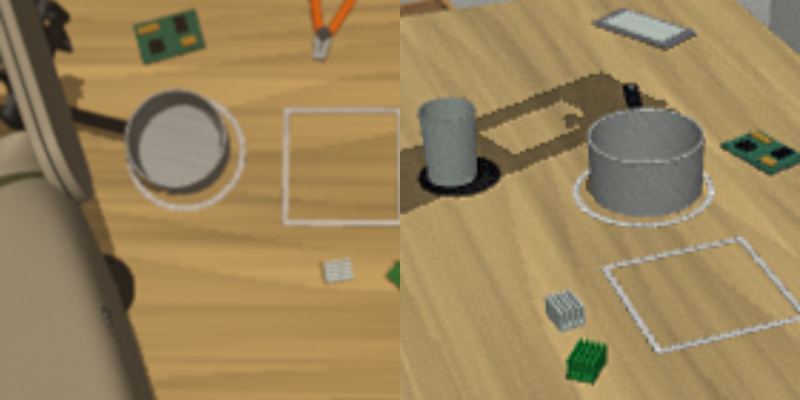

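The top half shows the pan rim centred at about (177,142), inside the ring. The side half shows the pan within the ring with uneven gaps, so I'll quantify the offset.

```bash
python3 - <<'E'
from h import *
print(plane("top",[(249.9,174.1)],.07))
# side foot edges: left, right (extremes), bottom
p=plane("side",[(230+(588-400)/2.857,120+178/2.857),(230+(703-400)/2.857,120+180/2.857)],.0)
print(p,p.mean(0))
# circle fit of the near foot arc
a=[(588,190),(600,201),(615,207),(630,211),(648,213),(665,211),(685,205),(700,193)]
q=plane("side",[(230+(x-400)/2.857,120+y/2.857) for x,y in a],0);print(circ(q))
# rim from side
a=[(588,140),(600,124),(620,115),(645,110),(670,113),(690,122),(703,140),(690,156),(645,164),(600,155)]
print(circ(plane("side",[(230+(x-400)/2.857,120+y/2.857) for x,y in a],.07)))
E
```

```text
[[0.61297432 0.18718409]]
[[0.56706005 0.23876871]
 [0.68936043 0.18464124]] [0.62821024 0.21170497]
(array([0.62615161, 0.20397306]), np.float64(0.06732270282700925))
(array([0.61932059, 0.18461917]), np.float64(0.0639155552669151))
```

```bash
python3 - <<'E'
import numpy as np
D=np.array([[.131,1.489,.165,.5768,.4044],[.265,1.337,.6341,-.1418,.4043],[.430,1.497,.6392,-.1351,.2110],[.565,1.316,.6467,.2882,.2108],[.47,1.138,.6496,.3118,.3735]])
A=[];b=[]
for q2,q3,x,y,z in D:
    r=np.sqrt(x*x+y*y-.0505**2)
    A.append([np.sin(q2),np.sin(q2+q3),1,0]);b.append(r)
    A.append([np.cos(q2),np.cos(q2+q3),0,1]);b.append(z)
s=np.linalg.lstsq(np.array(A),np.array(b),rcond=None);print("L1,L2,a,h-d",s[0],s[1])
E
```

```text
L1,L2,a,h-d [ 0.33598965  0.55858774 -0.00238603  0.0977744 ] [0.00025868]
```

```bash

python3 -m crank '[{"x":-34.5,"y":-17.7,"z":0,"wx":0,"wy":0,"wz":0,"fingers":0},{"x":-34.5,"y":-17.7,"z":0,"wx":0,"wy":0,"wz":0,"fingers":0},{"x":-34.5,"y":-17.7,"z":0,"wx":0,"wy":0,"wz":0,"fingers":0},{"x":-34.5,"y":-17.7,"z":0,"wx":0,"wy":0,"wz":0,"fingers":0},{"x":-34.5,"y":-17.7,"z":0,"wx":0,"wy":0,"wz":0,"fingers":0},{"x":-34.5,"y":-17.7,"z":0,"wx":0,"wy":0,"wz":0,"fingers":0},{"x":-34.5,"y":-17.7,"z":0,"wx":0,"wy":0,"wz":0,"fingers":0},{"x":-34.5,"y":-17.7,"z":0,"wx":0,"wy":0,"wz":0,"fingers":0},{"x":-34.5,"y":-17.7,"z":0,"wx":0,"wy":0,"wz":0,"fingers":0},{"x":0,"y":0,"z":0,"wx":0,"wy":0,"wz":-0.121,"fingers":0},{"x":0,"y":0,"z":0,"wx":0,"wy":0,"wz":-0.121,"fingers":0},{"x":0,"y":0,"z":0,"wx":0,"wy":0,"wz":0,"fingers":0}]'
python3 -m crank '[{"x":0,"y":0,"z":0,"wx":0,"wy":0.121,"wz":0,"fingers":0},{"x":0,"y":0,"z":0,"wx":0,"wy":0.121,"wz":0,"fingers":0},{"x":0,"y":0,"z":0,"wx":0,"wy":0.121,"wz":0,"fingers":0},{"x":0,"y":0,"z":0,"wx":0,"wy":0.121,"wz":0,"fingers":0},{"x":0,"y":0,"z":0,"wx":0,"wy":0.121,"wz":0,"fingers":0},{"x":0,"y":0,"z":0,"wx":0,"wy":0.121,"wz":0,"fingers":0},{"x":0,"y":0,"z":0,"wx":0,"wy":0.121,"wz":0,"fingers":0},{"x":0,"y":0,"z":0,"wx":0,"wy":0,"wz":0,"fingers":0}]'
python3 - <<'E'
from h import *
print((Ro.from_euler('x',.85)*Ro.from_euler('xyz',[np.pi,0,np.pi/2])).as_euler('xyz').round(4))
E
python3 go.py .421 .291 .05 -2.2916 0 1.5708
```

```text
time: 9.5
tool_pos: [0.4194, 0.048, 0.3689]
eef_rot: [-3.141, -0.0, 1.574]
wrist_force: [0.1, 0.5, -1.1]
gripper_width: 1.002
grip_force: 0.0
time: 10.17
tool_pos: [0.4198, 0.0481, 0.3679]
eef_rot: [-3.131, -0.854, 1.558]
wrist_force: [0.4, -0.4, -1.5]
gripper_width: 0.998
grip_force: 0.0
[ 3.1416 -0.85    1.5708]
t 10.17 grasp [0.4198 0.165  0.2661] rpy [-3.131 -0.854  1.558] q [-0.344 -0.272  2.061  0.795  1.678 -0.384] F [ 0.4 -0.4 -1.5] w 0.998 gf 0
rotvec(tool) [ 0.792 -0.804  0.355]
TCP shift in tool axes now [ -2.1 117.8 324.7] in target axes [242.9 239.6  53.9]
```

```bash
python3 go.py .421 .291 .05 3.1416 -.85 1.5708;  python3 go.py .421 .201 .129 3.1416 -.85 1.5708
python3 - <<'E'
from h import *
im=see();cv2.imwrite("pics/f.png",cv2.resize(im["side"][60:220,180:380],None,fx=3,fy=3)[:,:,::-1])
cv2.imwrite("pics/ft.png",im["top"][:,:,::-1])
E
```

```text
t 10.17 grasp [0.4198 0.165  0.2661] rpy [-3.131 -0.854  1.558] q [-0.344 -0.272  2.061  0.795  1.678 -0.384] F [ 0.4 -0.4 -1.5] w 0.998 gf 0
rotvec(tool) [-0.001 -0.004 -0.009]
TCP shift in tool axes now [-79.5   2.  236.9] in target axes [-78.5   1.2 237.3]
t 10.17 grasp [0.4198 0.165  0.2661] rpy [-3.131 -0.854  1.558] q [-0.344 -0.272  2.061  0.795  1.678 -0.384] F [ 0.4 -0.4 -1.5] w 0.998 gf 0
rotvec(tool) [-0.001 -0.004 -0.009]
TCP shift in tool axes now [-79.    1.9 117.2] in target axes [-78.5   1.2 117.5]
```

View pics/f.png

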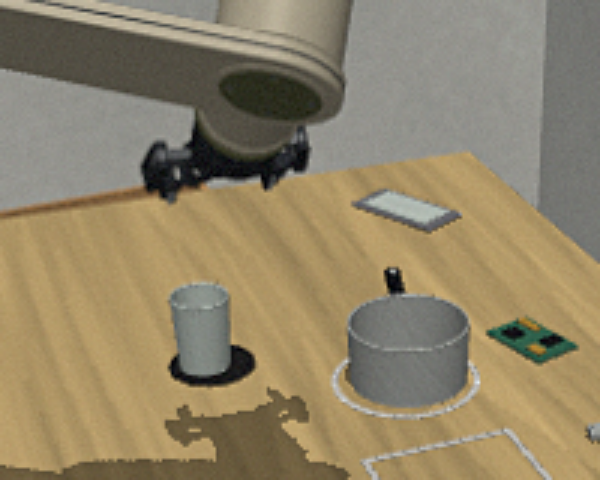

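The side view shows the tilted gripper at (225,165), above the cup whose rim is at (200,296), unmoved. The pan is in the ring.

```bash

python3 -m crank '[{"x":-16,"y":0.4,"z":23.5,"wx":0,"wy":0,"wz":0,"fingers":0},{"x":-16,"y":0.4,"z":23.5,"wx":0,"wy":0,"wz":0,"fingers":0},{"x":-16,"y":0.4,"z":23.5,"wx":0,"wy":0,"wz":-0.008,"fingers":0},{"x":-16,"y":0.4,"z":23.5,"wx":0,"wy":0,"wz":0,"fingers":0},{"x":-15,"y":0.4,"z":23.5,"wx":0,"wy":0,"wz":0,"fingers":0},{"x":0,"y":0,"z":0,"wx":0,"wy":0,"wz":0,"fingers":0}]'
python3 go.py .421 .291 .05
```

```text
time: 10.77
tool_pos: [0.42, 0.0858, 0.2281]
eef_rot: [-3.138, -0.844, 1.575]
wrist_force: [-1.1, -0.1, -1.1]
gripper_width: 1.004
grip_force: 0.0
t 10.77 grasp [0.4189 0.2016 0.1251] rpy [-3.138 -0.844  1.575] q [-0.256 -0.07   2.166  0.82   1.405 -0.558] F [-1.1 -0.1 -1.1] w 1.004 gf 0
shift [  3.3   2.8 116.6]
```

```bash

python3 -m crank '[{"x":1,"y":1,"z":18,"wx":0,"wy":0,"wz":0,"fingers":0},{"x":1,"y":1,"z":18,"wx":0,"wy":0,"wz":0,"fingers":0},{"x":1,"y":0,"z":18,"wx":0,"wy":0,"wz":0,"fingers":0},{"x":0,"y":0,"z":18,"wx":0,"wy":0,"wz":0,"fingers":0},{"x":0,"y":0,"z":18,"wx":0,"wy":0,"wz":0,"fingers":0},{"x":0,"y":0,"z":16,"wx":0,"wy":0,"wz":0,"fingers":0},{"x":0,"y":0,"z":8,"wx":0,"wy":0,"wz":0,"fingers":0},{"x":0,"y":0,"z":0,"wx":0,"wy":0,"wz":0,"fingers":0},{"x":0,"y":0,"z":0,"wx":0,"wy":0,"wz":0,"fingers":0}]'
python3 go.py .421 .291 .05
python3 -m crank '[{"x":0,"y":0,"z":0,"wx":0,"wy":0,"wz":0,"fingers":1},{"x":0,"y":0,"z":0,"wx":0,"wy":0,"wz":0,"fingers":1},{"x":0,"y":0,"z":0,"wx":0,"wy":0,"wz":0,"fingers":1},{"x":0,"y":0,"z":0,"wx":0,"wy":0,"wz":0,"fingers":1},{"x":0,"y":0,"z":0,"wx":0,"wy":0,"wz":0,"fingers":1},{"x":0,"y":0,"z":0,"wx":0,"wy":0,"wz":0,"fingers":1}]'
python3 go.py .421 .291 .05
python3 - <<'E'
from h import *
im=see();cv2.imwrite("pics/g.png",cv2.resize(im["side"][100:220,180:360],None,fx=3,fy=3)[:,:,::-1])
E
```

```text
time: 11.52
tool_pos: [0.4249, 0.1718, 0.1604]
eef_rot: [3.131, -0.846, 1.584]
wrist_force: [-0.5, -0.0, 0.2]
gripper_width: 1.001
grip_force: 0.0
t 11.52 grasp [0.4249 0.2878 0.0577] rpy [ 3.131 -0.846  1.584] q [-0.054  0.091  2.166  0.947  1.171 -0.585] F [-0.5 -0.   0.2] w 1.001 gf 0
shift [-3.7 -3.9  7.5]
time: 12.02
tool_pos: [0.4253, 0.1712, 0.161]
eef_rot: [3.13, -0.848, 1.583]
wrist_force: [-2.8, -2.9, 9.7]
gripper_width: 0.674
grip_force: 60.4
t 12.02 grasp [0.4256 0.2875 0.0585] rpy [ 3.13  -0.848  1.583] q [-0.056  0.091  2.166  0.949  1.172 -0.586] F [-2.8 -2.9  9.7] w 0.674 gf 60
shift [-4.  -4.6  8.2]
```

View pics/g.png

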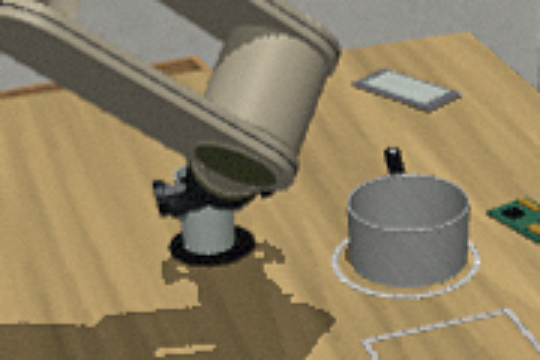

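The side view shows the gripper holding the cup on its mat at (208,225). Next I'll lift it and tilt the tool level.

```bash

python3 -m crank '[{"x":10,"y":0,"z":-9,"wx":0,"wy":0,"wz":0,"fingers":1},{"x":18,"y":0,"z":-16,"wx":0,"wy":0,"wz":0,"fingers":1},{"x":18,"y":0,"z":-16,"wx":0,"wy":0,"wz":0,"fingers":1},{"x":18,"y":0,"z":-16,"wx":0,"wy":0,"wz":0,"fingers":1},{"x":18,"y":0,"z":-16,"wx":0,"wy":0,"wz":0,"fingers":1},{"x":0,"y":0,"z":0,"wx":0,"wy":0.1,"wz":0,"fingers":1},{"x":0,"y":0,"z":0,"wx":0,"wy":0.1,"wz":0,"fingers":1},{"x":0,"y":0,"z":0,"wx":0,"wy":0.1,"wz":0,"fingers":1},{"x":0,"y":0,"z":0,"wx":0,"wy":0.1,"wz":0,"fingers":1},{"x":0,"y":0,"z":0,"wx":0,"wy":0.1,"wz":0,"fingers":1},{"x":0,"y":0,"z":0,"wx":0,"wy":0.1,"wz":0,"fingers":1},{"x":0,"y":0,"z":0,"wx":0,"wy":0.1,"wz":0,"fingers":1}]'
python3 go.py .607 .205 .20
```

```text
time: 13.12
tool_pos: [0.4241, 0.1704, 0.2696]
eef_rot: [2.795, -1.549, 1.919]
wrist_force: [-0.4, 1.4, -1.6]
gripper_width: 0.674
grip_force: 61.7
t 13.12 grasp [0.4237 0.3253 0.2665] rpy [ 2.795 -1.549  1.919] q [-0.17   0.125  2.165  1.441  1.687 -0.736] F [-0.4  1.4 -1.6] w 0.674 gf 62
shift [ -70.2  182.5 -119.4]
```

```bash

python3 -m crank '[{"x":0,"y":23,"z":-15,"wx":0,"wy":0,"wz":0,"fingers":1},{"x":0,"y":23,"z":-15,"wx":0,"wy":0,"wz":0,"fingers":1},{"x":0,"y":23,"z":-15,"wx":0,"wy":0,"wz":0,"fingers":1},{"x":0,"y":23,"z":-15,"wx":0,"wy":0,"wz":0,"fingers":1},{"x":0,"y":23,"z":-15,"wx":0,"wy":0,"wz":0,"fingers":1},{"x":0,"y":23,"z":-15,"wx":0,"wy":0,"wz":0,"fingers":1},{"x":0,"y":23,"z":-15,"wx":0,"wy":0,"wz":0,"fingers":1},{"x":0,"y":22,"z":-14,"wx":0,"wy":0,"wz":0,"fingers":1},{"x":-22,"y":0,"z":0,"wx":0,"wy":0,"wz":0,"fingers":1},{"x":-22,"y":0,"z":0,"wx":0,"wy":0,"wz":0,"fingers":1},{"x":-22,"y":0,"z":0,"wx":0,"wy":0,"wz":0,"fingers":1},{"x":-22,"y":0,"z":0,"wx":0,"wy":0,"wz":0,"fingers":1}]'
python3 go.py .607 .205 .165
python3 - <<'E'
from h import *
im=see();cv2.imwrite("pics/hh.png",np.hstack([cv2.resize(im["side"][80:220,220:400],(450,350)),cv2.resize(im["top"][110:250,170:310],(350,350))])[:,:,::-1])
E
```

```text
time: 14.12
tool_pos: [0.6079, 0.05, 0.1843]
eef_rot: [2.9, -1.545, 1.816]
wrist_force: [0.4, -0.1, -2.8]
gripper_width: 0.672
grip_force: 61.9
t 14.12 grasp [0.6074 0.2049 0.1804] rpy [ 2.9   -1.545  1.816] q [-0.31   0.718  1.562  1.344  1.79  -0.744] F [ 0.4 -0.1 -2.8] w 0.672 gf 62
shift [-15.4  -0.5   0.4]
```

View pics/hh.png

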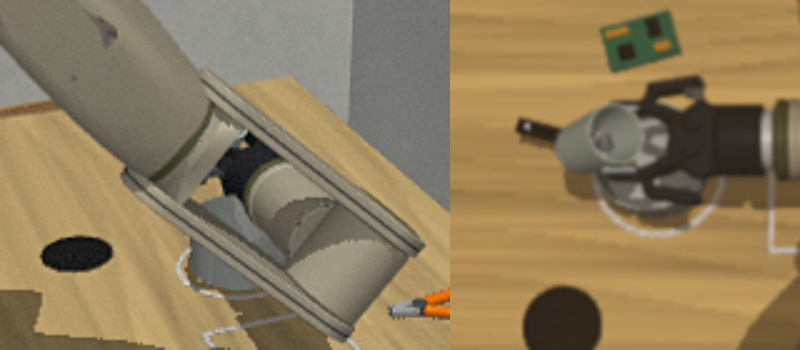

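The top half shows the leaning cup above the pan at about (605,140), held from the right. The mat at (563,320) is empty. Now to pour by rolling.

```bash

python3 -m crank '[{"x":-15,"y":0,"z":0,"wx":0,"wy":0,"wz":0,"fingers":1},{"x":0,"y":0,"z":0,"wx":0,"wy":0,"wz":0.12,"fingers":1},{"x":0,"y":0,"z":0,"wx":0,"wy":0,"wz":0.12,"fingers":1},{"x":0,"y":0,"z":0,"wx":0,"wy":0,"wz":0.12,"fingers":1},{"x":0,"y":0,"z":0,"wx":0,"wy":0,"wz":0.12,"fingers":1},{"x":0,"y":0,"z":0,"wx":0,"wy":0,"wz":0.12,"fingers":1},{"x":0,"y":0,"z":0,"wx":0,"wy":0,"wz":0.12,"fingers":1},{"x":0,"y":0,"z":0,"wx":0,"wy":0,"wz":0.12,"fingers":1},{"x":0,"y":0,"z":0,"wx":0,"wy":0,"wz":0.12,"fingers":1},{"x":0,"y":0,"z":0,"wx":0,"wy":0,"wz":0.12,"fingers":1},{"x":0,"y":0,"z":0,"wx":0,"wy":0,"wz":0.12,"fingers":1},{"x":0,"y":0,"z":0,"wx":0,"wy":0,"wz":0.12,"fingers":1}]'
python3 -m crank '[{"x":0,"y":0,"z":0,"wx":0,"wy":0,"wz":0.12,"fingers":1},{"x":0,"y":0,"z":0,"wx":0,"wy":0,"wz":0.12,"fingers":1},{"x":0,"y":0,"z":0,"wx":0,"wy":0,"wz":0.12,"fingers":1},{"x":0,"y":0,"z":0,"wx":0,"wy":0,"wz":0.12,"fingers":1},{"x":0,"y":0,"z":0,"wx":0,"wy":0,"wz":0.12,"fingers":1},{"x":0,"y":0,"z":0,"wx":0,"wy":0,"wz":0.12,"fingers":1},{"x":0,"y":0,"z":0,"wx":0,"wy":0,"wz":0.12,"fingers":1},{"x":0,"y":0,"z":0,"wx":0,"wy":0,"wz":0.12,"fingers":1},{"x":0,"y":0,"z":0,"wx":0,"wy":0,"wz":0.12,"fingers":1},{"x":0,"y":0,"z":0,"wx":0,"wy":0,"wz":0.12,"fingers":1},{"x":0,"y":0,"z":0,"wx":0,"wy":0,"wz":0.12,"fingers":1},{"x":0,"y":0,"z":0,"wx":0,"wy":0,"wz":0.12,"fingers":1}]'
python3 -m crank '[{"x":0,"y":0,"z":0,"wx":0,"wy":0,"wz":0.1,"fingers":1},{"x":0,"y":0,"z":0,"wx":0,"wy":0,"wz":0.1,"fingers":1},{"x":0,"y":0,"z":0,"wx":0,"wy":0,"wz":0,"fingers":1},{"x":0,"y":0,"z":0,"wx":0,"wy":0,"wz":0,"fingers":1},{"x":0,"y":0,"z":0,"wx":0,"wy":0,"wz":0,"fingers":1},{"x":0,"y":0,"z":0,"wx":0,"wy":0,"wz":0,"fingers":1}]'
python3 go.py .607 .205 .165
python3 - <<'E'
from h import *
im=see();cv2.imwrite("pics/i.png",np.hstack([cv2.resize(im["side"][80:220,220:400],(450,350)),cv2.resize(im["top"][110:250,170:310],(350,350))])[:,:,::-1])
E
```

```text
time: 15.22
tool_pos: [0.6084, 0.05, 0.1721]
eef_rot: [-1.596, -0.253, 0.01]
wrist_force: [-1.1, -0.1, -1.7]
gripper_width: 0.673
grip_force: 61.8
time: 16.22
tool_pos: [0.6085, 0.05, 0.1722]
eef_rot: [-1.636, 1.187, -0.056]
wrist_force: [-0.2, 0.7, -0.9]
gripper_width: 0.673
grip_force: 61.5
time: 16.72
tool_pos: [0.608, 0.0505, 0.1708]
eef_rot: [-1.697, 1.379, -0.12]
wrist_force: [-0.1, 0.2, -1.2]
gripper_width: 0.671
grip_force: 61.4
t 16.72 grasp [0.6074 0.2054 0.1671] rpy [-1.697  1.379 -0.12 ] q [-0.309  0.745  1.553  1.341  1.787  2.195] F [-0.1  0.2 -1.2] w 0.671 gf 61
shift [ 1.9  0.8 -0.4]
```

View pics/i.png

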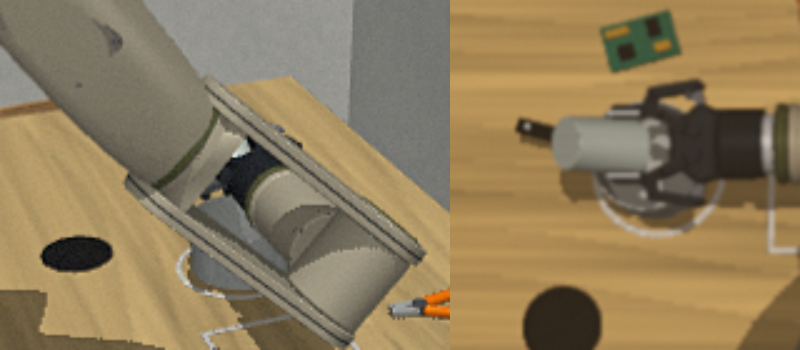

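The top half shows the cup inverted, foot at (570,145), over the pan. I'll tip the tool a bit further up and jiggle to empty it fully, then roll back.

```bash

python3 -m crank '[{"x":0,"y":0,"z":0,"wx":0,"wy":-0.12,"wz":0,"fingers":1},{"x":0,"y":0,"z":0,"wx":0,"wy":-0.12,"wz":0,"fingers":1},{"x":0,"y":0,"z":0,"wx":0,"wy":-0.12,"wz":0,"fingers":1},{"x":0,"y":0,"z":0,"wx":0,"wy":0,"wz":0.12,"fingers":1},{"x":0,"y":0,"z":0,"wx":0,"wy":0,"wz":-0.12,"fingers":1},{"x":0,"y":0,"z":0,"wx":0,"wy":0,"wz":0.12,"fingers":1},{"x":0,"y":0,"z":0,"wx":0,"wy":0,"wz":-0.12,"fingers":1},{"x":0,"y":0,"z":0,"wx":0,"wy":0,"wz":0,"fingers":1},{"x":0,"y":0,"z":0,"wx":0,"wy":0,"wz":0,"fingers":1},{"x":0,"y":0,"z":0,"wx":0,"wy":0.12,"wz":0,"fingers":1},{"x":0,"y":0,"z":0,"wx":0,"wy":0.12,"wz":0,"fingers":1},{"x":0,"y":0,"z":0,"wx":0,"wy":0.12,"wz":0,"fingers":1}]'
python3 -m crank '[{"x":-10,"y":0,"z":0,"wx":0,"wy":0,"wz":-0.12,"fingers":1},{"x":-10,"y":0,"z":0,"wx":0,"wy":0,"wz":-0.12,"fingers":1},{"x":-10,"y":0,"z":0,"wx":0,"wy":0,"wz":-0.12,"fingers":1},{"x":-10,"y":0,"z":0,"wx":0,"wy":0,"wz":-0.12,"fingers":1},{"x":0,"y":0,"z":0,"wx":0,"wy":0,"wz":-0.12,"fingers":1},{"x":0,"y":0,"z":0,"wx":0,"wy":0,"wz":-0.12,"fingers":1},{"x":0,"y":0,"z":0,"wx":0,"wy":0,"wz":-0.12,"fingers":1},{"x":0,"y":0,"z":0,"wx":0,"wy":0,"wz":-0.12,"fingers":1},{"x":0,"y":0,"z":0,"wx":0,"wy":0,"wz":-0.12,"fingers":1},{"x":0,"y":0,"z":0,"wx":0,"wy":0,"wz":-0.12,"fingers":1},{"x":0,"y":0,"z":0,"wx":0,"wy":0,"wz":-0.12,"fingers":1},{"x":0,"y":0,"z":0,"wx":0,"wy":0,"wz":-0.12,"fingers":1}]'
python3 -m crank '[{"x":0,"y":0,"z":0,"wx":0,"wy":0,"wz":-0.12,"fingers":1},{"x":0,"y":0,"z":0,"wx":0,"wy":0,"wz":-0.12,"fingers":1},{"x":0,"y":0,"z":0,"wx":0,"wy":0,"wz":-0.12,"fingers":1},{"x":0,"y":0,"z":0,"wx":0,"wy":0,"wz":-0.12,"fingers":1},{"x":0,"y":0,"z":0,"wx":0,"wy":0,"wz":-0.12,"fingers":1},{"x":0,"y":0,"z":0,"wx":0,"wy":0,"wz":-0.12,"fingers":1},{"x":0,"y":0,"z":0,"wx":0,"wy":0,"wz":-0.12,"fingers":1},{"x":0,"y":0,"z":0,"wx":0,"wy":0,"wz":-0.12,"fingers":1},{"x":0,"y":0,"z":0,"wx":0,"wy":0,"wz":-0.12,"fingers":1},{"x":0,"y":0,"z":0,"wx":0,"wy":0,"wz":-0.12,"fingers":1},{"x":0,"y":0,"z":0,"wx":0,"wy":0,"wz":-0.12,"fingers":1},{"x":0,"y":0,"z":0,"wx":0,"wy":0,"wz":-0.12,"fingers":1}]'
python3 go.py .424 .325 .2665 2.795 -1.549 1.919
```

```text
time: 17.82
tool_pos: [0.6077, 0.0503, 0.1694]
eef_rot: [-1.727, 1.382, -0.151]
wrist_force: [-1.2, 1.0, -1.1]
gripper_width: 0.667
grip_force: 61.2
time: 18.82
tool_pos: [0.5936, 0.0514, 0.2072]
eef_rot: [-1.595, -0.062, 0.006]
wrist_force: [0.1, 0.5, -1.2]
gripper_width: 0.668
grip_force: 61.6
time: 19.82
tool_pos: [0.5936, 0.0514, 0.2072]
eef_rot: [-1.905, -1.498, 0.338]
wrist_force: [-0.4, -0.9, -1.9]
gripper_width: 0.671
grip_force: 61.8
t 19.82 grasp [0.5929 0.2064 0.2035] rpy [-1.905 -1.498  0.338] q [-0.315  0.646  1.618  1.344  1.799 -0.655] F [-0.4 -0.9 -1.9] w 0.671 gf 62
rotvec(tool) [-0.003  0.003 -0.076]
TCP shift in tool axes now [  53.5 -172.9  117.8] in target axes [  66.1 -168.7  117.6]
```

```bash

python3 -m crank '[{"x":0,"y":0,"z":0,"wx":0,"wy":0,"wz":-0.076,"fingers":1},{"x":22,"y":0,"z":0,"wx":0,"wy":0,"wz":0,"fingers":1},{"x":22,"y":0,"z":0,"wx":0,"wy":0,"wz":0,"fingers":1},{"x":22,"y":0,"z":0,"wx":0,"wy":0,"wz":0,"fingers":1},{"x":0,"y":-21,"z":14.7,"wx":0,"wy":0,"wz":0,"fingers":1},{"x":0,"y":-21,"z":14.7,"wx":0,"wy":0,"wz":0,"fingers":1},{"x":0,"y":-21,"z":14.7,"wx":0,"wy":0,"wz":0,"fingers":1},{"x":0,"y":-21,"z":14.7,"wx":0,"wy":0,"wz":0,"fingers":1},{"x":0,"y":-21,"z":14.7,"wx":0,"wy":0,"wz":0,"fingers":1},{"x":0,"y":-21,"z":14.7,"wx":0,"wy":0,"wz":0,"fingers":1},{"x":0,"y":-21,"z":14.7,"wx":0,"wy":0,"wz":0,"fingers":1},{"x":0,"y":-21,"z":14.7,"wx":0,"wy":0,"wz":0,"fingers":1}]'
python3 -m crank '[{"x":0,"y":0,"z":0,"wx":0,"wy":-0.1,"wz":0,"fingers":1},{"x":0,"y":0,"z":0,"wx":0,"wy":-0.1,"wz":0,"fingers":1},{"x":0,"y":0,"z":0,"wx":0,"wy":-0.1,"wz":0,"fingers":1},{"x":0,"y":0,"z":0,"wx":0,"wy":-0.1,"wz":0,"fingers":1},{"x":0,"y":0,"z":0,"wx":0,"wy":-0.1,"wz":0,"fingers":1},{"x":0,"y":0,"z":0,"wx":0,"wy":-0.1,"wz":0,"fingers":1},{"x":0,"y":0,"z":0,"wx":0,"wy":-0.1,"wz":0,"fingers":1},{"x":0,"y":0,"z":0,"wx":0,"wy":0,"wz":0,"fingers":1}]'
python3 go.py .4256 .2875 .0585 3.13 -.848 1.583
python3 - <<'E'
from h import *
im=see();cv2.imwrite("pics/j.png",np.hstack([cv2.resize(im["side"][60:220,200:380],(450,400)),cv2.resize(im["top"][140:280,170:310],(350,400))])[:,:,::-1])
E
```

```text
time: 20.82
tool_pos: [0.4239, 0.1704, 0.2701]
eef_rot: [3.069, -1.547, 1.648]
wrist_force: [-0.5, 0.0, -1.3]
gripper_width: 0.672
grip_force: 61.8
time: 21.48
tool_pos: [0.4254, 0.1701, 0.2715]
eef_rot: [3.134, -0.842, 1.581]
wrist_force: [0.3, -0.7, -0.6]
gripper_width: 0.672
grip_force: 61.7
t 21.48 grasp [0.4254 0.2857 0.1683] rpy [ 3.134 -0.842  1.581] q [-0.056 -0.152  2.147  0.873  1.333 -0.366] F [ 0.3 -0.7 -0.6] w 0.672 gf 62
rotvec(tool) [-0.002  0.006 -0.001]
TCP shift in tool axes now [-81.6  -0.7  74.5] in target axes [-82.1  -1.   74. ]
```

View pics/j.png

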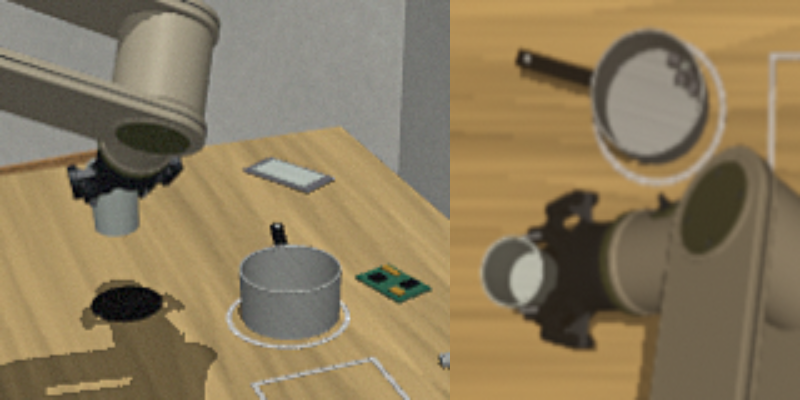

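The top half shows the cup empty (inside at (525,272)) and the capacitors in the pan at about (685,72). The pan is unmoved. Next: set the cup down on the mat.

```bash

python3 -m crank '[{"x":-12,"y":0,"z":11,"wx":0,"wy":0,"wz":0,"fingers":1},{"x":-18,"y":0,"z":16.5,"wx":0,"wy":0,"wz":0,"fingers":1},{"x":-18,"y":0,"z":16.5,"wx":0,"wy":0,"wz":0,"fingers":1},{"x":-16,"y":0,"z":14.5,"wx":0,"wy":0,"wz":0,"fingers":1},{"x":-10,"y":0,"z":9,"wx":0,"wy":0,"wz":0,"fingers":1},{"x":-5,"y":0,"z":4.5,"wx":0,"wy":0,"wz":0,"fingers":1},{"x":-3,"y":0,"z":2,"wx":0,"wy":0,"wz":0,"fingers":1},{"x":0,"y":0,"z":0,"wx":0,"wy":0,"wz":0,"fingers":1},{"x":0,"y":0,"z":0,"wx":0,"wy":0,"wz":0,"fingers":1}]'
python3 go.py .4256 .2875 .0585 3.13 -.848 1.583
```

```text
time: 22.33
tool_pos: [0.4246, 0.1717, 0.1605]
eef_rot: [-3.14, -0.854, 1.576]
wrist_force: [-7.4, 1.2, 11.7]
gripper_width: 0.669
grip_force: 61.6
t 22.33 grasp [0.4238 0.2885 0.0586] rpy [-3.14  -0.854  1.576] q [-0.056  0.096  2.164  0.95   1.18  -0.584] F [-7.4  1.2 11.7] w 0.669 gf 62
rotvec(tool) [-0.007 -0.006 -0.005]
TCP shift in tool axes now [ 0.2  0.6 -0.7] in target axes [ 0.1  0.6 -0.7]
```

```bash

python3 -m crank '[{"x":0,"y":0,"z":0,"wx":0,"wy":0,"wz":0,"fingers":0.15},{"x":0,"y":0,"z":0,"wx":0,"wy":0,"wz":0,"fingers":0},{"x":0,"y":0,"z":0,"wx":0,"wy":0,"wz":0,"fingers":0},{"x":0,"y":0,"z":0,"wx":0,"wy":0,"wz":0,"fingers":0},{"x":0,"y":0,"z":0,"wx":0,"wy":0,"wz":0,"fingers":0}]'
python3 go.py
python3 -m crank '[{"x":0,"y":0,"z":-10,"wx":0,"wy":0,"wz":0,"fingers":0},{"x":0,"y":0,"z":-18,"wx":0,"wy":0,"wz":0,"fingers":0},{"x":0,"y":0,"z":-18,"wx":0,"wy":0,"wz":0,"fingers":0},{"x":0,"y":0,"z":-18,"wx":0,"wy":0,"wz":0,"fingers":0},{"x":0,"y":0,"z":-18,"wx":0,"wy":0,"wz":0,"fingers":0},{"x":0,"y":0,"z":-25,"wx":0,"wy":0,"wz":0,"fingers":0},{"x":20,"y":0,"z":-25,"wx":0,"wy":0,"wz":0,"fingers":0},{"x":30,"y":0,"z":-25,"wx":0,"wy":0,"wz":0,"fingers":0},{"x":30,"y":0,"z":-25,"wx":0,"wy":0,"wz":0,"fingers":0},{"x":30,"y":0,"z":-25,"wx":0,"wy":0,"wz":0,"fingers":0},{"x":0,"y":0,"z":0,"wx":0,"wy":0,"wz":0,"fingers":0}]'
python3 go.py
python3 - <<'E'
from h import *
im=see()
g=((0,0,90),(180,60,255))
for n,roi in(("top",(180,90,470,330)),("side",(220,110,470,330))):
    for c in blobs(im[n],*g,roi): print(n,np.round(cen(c),1),cv2.contourArea(c),cv2.boundingRect(c))
c=blobs(im["side"],(0,0,0),(180,255,55),(220,150,290,210));print([(cv2.contourArea(k),cv2.boundingRect(k)) for k in c])
c=blobs(im["top"],(0,0,0),(180,255,55),(180,200,260,270));print([(cv2.contourArea(k),cv2.boundingRect(k)) for k in c])
c=blobs(im["top"],*g,(310,220,332,242))
if c:
    b=cv2.minAreaRect(c[0]);print(b,plane("top",cv2.boxPoints(b),.022).round(4))
E
```

```text
time: 22.75
tool_pos: [0.4253, 0.1709, 0.1596]
eef_rot: [3.138, -0.847, 1.577]
wrist_force: [0.1, 0.9, -0.4]
gripper_width: 0.998
grip_force: 0.0
t 22.75 grasp [0.4251 0.2871 0.057 ] rpy [ 3.138 -0.847  1.577] q [-0.056  0.095  2.164  0.947  1.173 -0.583] F [ 0.1  0.9 -0.4] w 0.998 gf 0
time: 23.67
tool_pos: [0.4266, 0.0882, 0.3881]
eef_rot: [3.12, -0.846, 1.591]
wrist_force: [1.3, -0.6, -0.0]
gripper_width: 1.001
grip_force: 0.0
t 23.67 grasp [0.4276 0.2042 0.2853] rpy [ 3.12  -0.846  1.591] q [-0.248 -0.299  2.043  0.816  1.632 -0.308] F [ 1.3 -0.6 -0. ] w 1.001 gf 0
top [420.9 233.3] 1683.0 (398, 210, 47, 47)
top [249.4 176.1] 1137.0 (226, 155, 46, 42)
top [205.6 238.9] 392.5 (194, 228, 24, 23)
top [323.4 173.8] 115.0 (297, 159, 54, 43)
top [270.8 178.5] 80.5 (253, 152, 27, 53)
top [313.9 131.2] 45.5 (311, 126, 8, 11)
side [422.8 144.2] 7078.0 (336, 110, 134, 93)
side [325.5 298. ] 1984.0 (296, 277, 60, 43)
side [335.4 222.6] 1747.5 (300, 203, 74, 41)
side [315.3 177.1] 1276.0 (290, 158, 50, 42)
side [263.7 114.6] 722.5 (220, 110, 115, 13)
side [247.5 168.2] 483.5 (237, 154, 21, 31)
side [315.  129.2] 209.0 (297, 123, 37, 14)
side [287.5 228.1] 134.0 (281, 221, 14, 15)
side [381.1 203.3] 44.0 (376, 200, 12, 7)
side [400.9 231.2] 38.5 (385, 229, 34, 5)
[(113.0, (236, 175, 29, 13))]
[(1313.0, (205, 200, 55, 63))]
```

```bash

python3 -m crank '[{"x":0,"y":0,"z":0,"wx":0,"wy":-0.121,"wz":0,"fingers":0.1},{"x":0,"y":0,"z":0,"wx":0,"wy":-0.121,"wz":0,"fingers":0.2},{"x":0,"y":0,"z":0,"wx":0,"wy":-0.121,"wz":0,"fingers":0.3},{"x":0,"y":0,"z":0,"wx":0,"wy":-0.121,"wz":0,"fingers":0.3},{"x":0,"y":0,"z":0,"wx":0,"wy":-0.121,"wz":0,"fingers":0.3},{"x":0,"y":0,"z":0,"wx":0,"wy":-0.121,"wz":0,"fingers":0.3},{"x":0,"y":0,"z":0,"wx":0,"wy":-0.121,"wz":0,"fingers":0.3},{"x":0,"y":0,"z":0,"wx":0,"wy":0,"wz":-0.11,"fingers":0.3},{"x":0,"y":0,"z":0,"wx":0,"wy":0,"wz":0,"fingers":0.3}]'
python3 go.py .4545 -.0195 .15 3.1416 0 1.7
python3 - <<'E'
from h import *
im=see();c=blobs(im["top"],(0,0,90),(180,60,255),(310,220,332,242));print([(cen(k),cv2.contourArea(k)) for k in c])
for z in (.011,.022): print(plane("side",[(287.5,228.1)],z),plane("top",[(321.6,231.4)],z))
E
```

```text
time: 24.52
tool_pos: [0.4245, 0.0892, 0.3774]
eef_rot: [-3.14, 0.001, 1.692]
wrist_force: [0.1, 1.1, 0.2]
gripper_width: 0.701
grip_force: 0.0
t 24.52 grasp [0.4243 0.089  0.2224] rpy [-3.140e+00  1.000e-03  1.692e+00] q [ 8.900e-02 -3.220e-01  1.961e+00 -1.000e-03  1.504e+00 -3.200e-02] F [0.1 1.1 0.2] w 0.701 gf 0
rotvec(tool) [-0.002  0.001 -0.008]
TCP shift in tool axes now [-111.5   16.7   72.5] in target axes [-111.7   15.7   72.4]
[((321.5425925925926, 231.4388888888889), 90.0)]
[[ 0.45450274 -0.01799493]] [[ 0.45489624 -0.01974794]]
[[ 0.45002235 -0.03308495]] [[ 0.45381949 -0.01986976]]
```

```bash

python3 -m crank '[{"x":-22.3,"y":3.3,"z":14.5,"wx":0,"wy":0,"wz":0,"fingers":0.35},{"x":-22.3,"y":3.3,"z":14.5,"wx":0,"wy":0,"wz":0,"fingers":0.35},{"x":-22.3,"y":3.3,"z":14.5,"wx":0,"wy":0,"wz":0,"fingers":0.35},{"x":-22.3,"y":3.3,"z":14.5,"wx":0,"wy":0,"wz":0,"fingers":0.35},{"x":-22.3,"y":3.3,"z":14.5,"wx":0,"wy":0,"wz":0,"fingers":0.35},{"x":0,"y":0,"z":25,"wx":0,"wy":0,"wz":0,"fingers":0.35},{"x":0,"y":0,"z":25,"wx":0,"wy":0,"wz":0,"fingers":0.35},{"x":0,"y":0,"z":25,"wx":0,"wy":0,"wz":0,"fingers":0.35},{"x":0,"y":0,"z":0,"wx":0,"wy":0,"wz":0,"fingers":0.35}]'
python3 go.py .4545 -.0195 .022 3.1416 0 1.7
```

```text
time: 25.37
tool_pos: [0.4514, -0.0206, 0.2259]
eef_rot: [-3.134, -0.003, 1.68]
wrist_force: [-1.3, -0.2, -0.7]
gripper_width: 0.652
grip_force: 0.0
t 25.37 grasp [ 0.4502 -0.0202  0.0709] rpy [-3.134e+00 -3.000e-03  1.680e+00] q [-1.600e-01 -1.020e-01  2.064e+00  1.000e-03  1.187e+00 -2.700e-01] F [-1.3 -0.2 -0.7] w 0.652 gf 0
rotvec(tool) [-0.007 -0.003 -0.02 ]
TCP shift in tool axes now [ 0.6  3.5 48.9] in target axes [ 0.7  3.2 48.9]
```

```bash

python3 -m crank '[{"x":0.6,"y":3.3,"z":16,"wx":0,"wy":0,"wz":-0.02,"fingers":0.35},{"x":0,"y":0,"z":16,"wx":0,"wy":0,"wz":0,"fingers":0.35},{"x":0,"y":0,"z":10,"wx":0,"wy":0,"wz":0,"fingers":0.35},{"x":0,"y":0,"z":6,"wx":0,"wy":0,"wz":0,"fingers":0.35},{"x":0,"y":0,"z":0,"wx":0,"wy":0,"wz":0,"fingers":0.35}]'
python3 -m crank '[{"x":0,"y":0,"z":0,"wx":0,"wy":0,"wz":0,"fingers":1},{"x":0,"y":0,"z":0,"wx":0,"wy":0,"wz":0,"fingers":1},{"x":0,"y":0,"z":0,"wx":0,"wy":0,"wz":0,"fingers":1},{"x":0,"y":0,"z":0,"wx":0,"wy":0,"wz":0,"fingers":1},{"x":0,"y":0,"z":0,"wx":0,"wy":0,"wz":0,"fingers":1},{"x":0,"y":0,"z":0,"wx":0,"wy":0,"wz":0,"fingers":1},{"x":0,"y":0,"z":0,"wx":0,"wy":0,"wz":0,"fingers":1}]'
python3 go.py .605 .192 .15 3.1416 0 1.7
```

```text
time: 25.78
tool_pos: [0.4572, -0.0193, 0.1829]
eef_rot: [-3.141, -0.001, 1.704]
wrist_force: [-0.4, 0.0, -0.9]
gripper_width: 0.652
grip_force: 0.0
time: 26.37
tool_pos: [0.4586, -0.0193, 0.185]
eef_rot: [3.137, 0.001, 1.705]
wrist_force: [-1.6, 0.4, 6.8]
gripper_width: 0.282
grip_force: 59.7
t 26.37 grasp [ 0.4593 -0.0194  0.03  ] rpy [3.137e+00 1.000e-03 1.705e+00] q [-0.154 -0.018  2.07   0.     1.085 -0.288] F [-1.6  0.4  6.8] w 0.282 gf 60
rotvec(tool) [0.004 0.001 0.005]
TCP shift in tool axes now [ 189.7  173.8 -119.4] in target axes [ 190.7  172.4 -120. ]
```

```bash

python3 -m crank '[{"x":0,"y":0,"z":-20,"wx":0,"wy":0,"wz":0,"fingers":1},{"x":0,"y":0,"z":-35,"wx":0,"wy":0,"wz":0,"fingers":1},{"x":0,"y":0,"z":-35,"wx":0,"wy":0,"wz":0,"fingers":1},{"x":0,"y":0,"z":-35,"wx":0,"wy":0,"wz":0,"fingers":1}]'
python3 - <<'E'
from h import *
im=see()
g=((0,0,90),(180,60,255))
for n,roi in(("top",(180,90,470,330)),("side",(220,110,470,330))):
    for c in blobs(im[n],*g,roi): print(n,np.round(cen(c),1),cv2.contourArea(c),cv2.boundingRect(c))
E
python3 -m crank '[{"x":27,"y":24.8,"z":0,"wx":0,"wy":0,"wz":0,"fingers":1},{"x":27,"y":24.8,"z":0,"wx":0,"wy":0,"wz":0,"fingers":1},{"x":27,"y":24.8,"z":0,"wx":0,"wy":0,"wz":0,"fingers":1},{"x":27,"y":24.8,"z":0,"wx":0,"wy":0,"wz":0,"fingers":1},{"x":27,"y":24.8,"z":0,"wx":0,"wy":0,"wz":0,"fingers":1},{"x":27,"y":24.8,"z":0,"wx":0,"wy":0,"wz":0,"fingers":1},{"x":27,"y":24.8,"z":0,"wx":0,"wy":0,"wz":0,"fingers":1},{"x":0,"y":0,"z":0,"wx":0,"wy":0,"wz":0,"fingers":1}]'
python3 go.py .605 .192 .065 3.1416 0 1.7
```

```text
time: 26.7
tool_pos: [0.4571, -0.0191, 0.3101]
eef_rot: [3.14, 0.0, 1.705]
wrist_force: [1.5, 0.1, 0.0]
gripper_width: 0.286
grip_force: 59.1
top [420.9 233.3] 1683.0 (398, 210, 47, 47)
top [250.6 176.9] 1196.0 (226, 153, 54, 52)
top [205.5 238.9] 392.5 (194, 228, 24, 23)
top [330.1 164.2] 65.0 (298, 159, 53, 23)
top [314.  131.3] 42.5 (311, 126, 8, 11)
side [422.8 144.2] 7079.5 (336, 110, 134, 93)
side [325.4 298.1] 1986.0 (296, 277, 60, 43)
side [335.5 222.6] 1743.5 (300, 203, 74, 41)
side [317.1 177. ] 1117.0 (298, 158, 39, 38)
side [262.9 114.8] 834.0 (220, 110, 115, 13)
side [247.5 168.1] 482.5 (237, 154, 20, 31)
side [315.6 129.3] 203.0 (301, 123, 33, 14)
side [298.9 188.8] 177.0 (282, 174, 58, 26)
side [284.6 128. ] 54.0 (273, 125, 25, 6)
side [381.1 203.3] 44.0 (376, 200, 12, 7)
side [401.3 231.2] 39.5 (385, 229, 34, 5)
time: 27.47
tool_pos: [0.6059, 0.1961, 0.3068]
eef_rot: [3.14, -0.002, 1.708]
wrist_force: [-0.3, -0.3, -1.0]
gripper_width: 0.285
grip_force: 59.3
t 27.47 grasp [0.6061 0.1964 0.1518] rpy [ 3.140e+00 -2.000e-03  1.708e+00] q [2.320e-01 2.900e-01 1.487e+00 1.000e-03 1.363e+00 9.500e-02] F [-0.3 -0.3 -1. ] w 0.285 gf 59
rotvec(tool) [ 0.001 -0.002  0.008]
TCP shift in tool axes now [-4.1 -1.6 86.8] in target axes [-4.  -1.5 86.8]
```

```bash

python3 -m crank '[{"x":-2,"y":-1,"z":25,"wx":0,"wy":0,"wz":0,"fingers":1},{"x":-2,"y":0,"z":25,"wx":0,"wy":0,"wz":0,"fingers":1},{"x":0,"y":0,"z":20,"wx":0,"wy":0,"wz":0,"fingers":1},{"x":0,"y":0,"z":15,"wx":0,"wy":0,"wz":0,"fingers":1},{"x":0,"y":0,"z":0,"wx":0,"wy":0,"wz":0,"fingers":1},{"x":0,"y":0,"z":0,"wx":0,"wy":0,"wz":0,"fingers":0.5},{"x":0,"y":0,"z":0,"wx":0,"wy":0,"wz":0,"fingers":0.5},{"x":0,"y":0,"z":0,"wx":0,"wy":0,"wz":0,"fingers":0.5},{"x":0,"y":0,"z":0,"wx":0,"wy":0,"wz":0,"fingers":0.5},{"x":0,"y":0,"z":-20,"wx":0,"wy":0,"wz":0,"fingers":0.5},{"x":0,"y":0,"z":-40,"wx":0,"wy":0,"wz":0,"fingers":0.5},{"x":0,"y":0,"z":-40,"wx":0,"wy":0,"wz":0,"fingers":0.5}]'
python3 go.py .451 -.3105 .15 3.1416 0 1.7
```

```text
time: 28.47
tool_pos: [0.603, 0.1871, 0.3239]
eef_rot: [-3.14, 0.001, 1.705]
wrist_force: [1.3, 0.7, -0.1]
gripper_width: 0.5
grip_force: 0.0
t 28.47 grasp [0.6028 0.1869 0.1689] rpy [-3.140e+00  1.000e-03  1.705e+00] q [ 0.22   0.263  1.487 -0.     1.393  0.086] F [ 1.3  0.7 -0.1] w 0.500 gf 0
rotvec(tool) [-0.001  0.001  0.005]
TCP shift in tool axes now [-472.7 -217.2   19.5] in target axes [-473.8 -214.8   18.9]
```

```bash

python3 -m crank '[{"x":-36,"y":-16.5,"z":0,"wx":0,"wy":0,"wz":0,"fingers":0.4},{"x":-36,"y":-16.5,"z":0,"wx":0,"wy":0,"wz":0,"fingers":0.4},{"x":-36,"y":-16.5,"z":0,"wx":0,"wy":0,"wz":0,"fingers":0.4},{"x":-36,"y":-16.5,"z":0,"wx":0,"wy":0,"wz":0,"fingers":0.4},{"x":-36,"y":-16.5,"z":0,"wx":0,"wy":0,"wz":0,"fingers":0.4},{"x":-36,"y":-16.5,"z":0,"wx":0,"wy":0,"wz":0,"fingers":0.4},{"x":-36,"y":-16.5,"z":0,"wx":0,"wy":0,"wz":0,"fingers":0.4},{"x":-36,"y":-16.5,"z":0,"wx":0,"wy":0,"wz":0,"fingers":0.4},{"x":-36,"y":-16.5,"z":0,"wx":0,"wy":0,"wz":0,"fingers":0.4},{"x":-36,"y":-16.5,"z":0,"wx":0,"wy":0,"wz":0,"fingers":0.4},{"x":-36,"y":-16.5,"z":0,"wx":0,"wy":0,"wz":0,"fingers":0.4},{"x":-30,"y":-14,"z":0,"wx":0,"wy":0,"wz":0,"fingers":0.4}]'
python3 - <<'E'
from h import *
im=see()
g=((0,0,90),(180,60,255))
for n,roi in(("top",(180,90,470,330)),("side",(220,110,470,330))):
    for c in blobs(im[n],*g,roi): print(n,np.round(cen(c),1),cv2.contourArea(c),cv2.boundingRect(c))
    for c in blobs(im[n],(0,0,0),(180,255,55),(400,210,445,255) if n=="top" else (300,270,350,310)): print(n,"dark",np.round(cen(c),1),cv2.contourArea(c))
t=cv2.resize(im["top"][140:280,180:360],(514,400),interpolation=cv2.INTER_CUBIC);s=cv2.resize(im["side"][130:320,230:360],(274,400))
cv2.imwrite("pics/k.png",np.hstack([t,s])[:,:,::-1])
E
python3 go.py .451 -.3105 .08 3.1416 0 1.7
```

```text
time: 29.47
tool_pos: [0.4661, -0.2635, 0.3252]
eef_rot: [3.138, 0.002, 1.704]
wrist_force: [0.3, -1.1, 0.3]
gripper_width: 0.602
grip_force: 0.0
top [323.9 184.6] 2669.0 (297, 159, 55, 52)
top [250.8 176.7] 1233.0 (226, 155, 54, 50)
top [205.6 238.8] 392.5 (194, 228, 24, 23)
top [409.  235.5] 256.5 (399, 222, 24, 25)
top [431.  234.7] 93.5 (425, 229, 14, 14)
top [399.3 209.5] 56.5 (394, 202, 13, 16)
top [314.  131.1] 44.5 (311, 126, 8, 11)
top dark [418.8 231.4] 105.0
side [401.8 142.5] 8995.0 (304, 110, 166, 93)
side [335.7 290.6] 1876.5 (306, 270, 60, 42)
side [256.9 114.6] 728.0 (220, 110, 84, 13)
side [247.5 168.1] 484.0 (237, 154, 20, 31)
side [301.8 176.7] 253.5 (296, 160, 12, 35)
side [344.8 229.3] 139.5 (313, 205, 61, 39)
side [324.5 170.5] 66.5 (310, 167, 30, 7)
side [381.1 203.3] 44.0 (376, 200, 12, 7)
side [401.3 231.2] 39.5 (385, 229, 34, 5)
side [294.4 188.5] 34.0 (290, 178, 16, 21)
side dark [335.7 284.4] 110.0
t 29.57 grasp [ 0.4662 -0.2658  0.1701] rpy [3.138 0.004 1.7  ] q [-6.130e-01  7.000e-03  1.764e+00 -1.000e-03  1.366e+00 -7.430e-01] F [0.4 1.2 0.7] w 0.597 gf 0
rotvec(tool) [0.003 0.004 0.   ]
TCP shift in tool axes now [-42.6 -20.6  90.2] in target axes [-42.9 -20.3  90.1]
```

View pics/k.png

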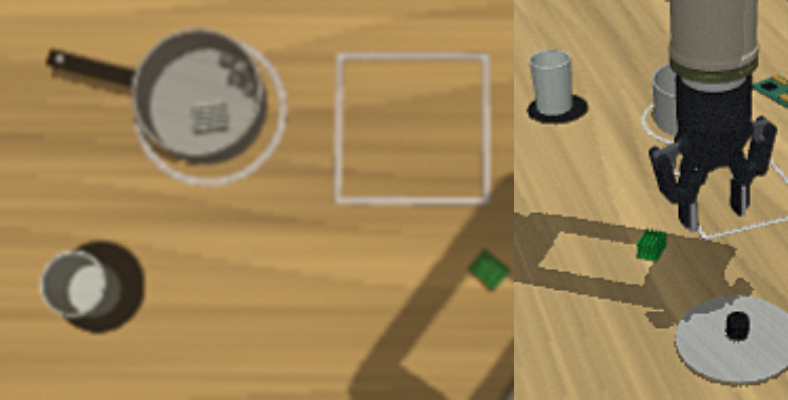

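The picture shows the sink at (210,118) and capacitors at (238,75), both in the pan. The cup is on its mat at (75,285). The lid has been knocked: in the side view its knob moved from (325,292) to (336,284), so I'll re-measure it.

```bash
python3 - <<'E'
from h import *
print(plane("side",[(325.3,291.7),(335.7,284.4)],.025))
im=see();c=blobs(im["side"],(0,0,90),(180,60,255),(290,262,380,325))[0][:,0]
print(circ(plane("side",c,.01)))
print([ (cen(k),cv2.contourArea(k)) for k in blobs(im["side"],(0,0,0),(180,255,55),(300,270,350,310))])
E
```

```text
[[ 0.45052225 -0.31066231]
 [ 0.4823799  -0.29675594]]
(array([ 0.48203468, -0.29782692]), np.float64(0.06917848719371714))
[((335.7393939393939, 284.44545454545454), 110.0)]
```

```bash

python3 go.py .482 -.2972 .09 3.1416 0 1.7
python3 -m crank '[{"x":-11,"y":6,"z":0,"wx":0,"wy":0,"wz":0,"fingers":0.4},{"x":-11,"y":6,"z":0,"wx":0,"wy":0,"wz":0,"fingers":0.4},{"x":-11,"y":0,"z":27,"wx":0,"wy":0,"wz":0,"fingers":0.4},{"x":0,"y":0,"z":27,"wx":0,"wy":0,"wz":0,"fingers":0.4},{"x":0,"y":0,"z":27,"wx":0,"wy":0,"wz":0,"fingers":0.4},{"x":0,"y":0,"z":0,"wx":0,"wy":0,"wz":0,"fingers":0.4}]'
python3 go.py .482 -.2972 .031 3.1416 0 1.7
```

```text
t 29.67 grasp [ 0.4674 -0.262   0.1696] rpy [3.138e+00 1.000e-03 1.702e+00] q [-0.608  0.007  1.766  0.002  1.366 -0.74 ] F [0.3 0.1 0. ] w 0.601 gf 0
rotvec(tool) [0.003 0.001 0.002]
TCP shift in tool axes now [-36.9  10.1  79.7] in target axes [-36.9  10.5  79.6]
time: 30.17
tool_pos: [0.4821, -0.2893, 0.237]
eef_rot: [-3.137, -0.006, 1.707]
wrist_force: [-1.8, 1.5, -1.6]
gripper_width: 0.599
grip_force: 0.0
t 30.17 grasp [ 0.4814 -0.2884  0.082 ] rpy [-3.137 -0.006  1.707] q [-0.632  0.178  1.754  0.002  1.217 -0.769] F [-1.8  1.5 -1.6] w 0.599 gf 0
rotvec(tool) [-0.004 -0.006  0.007]
TCP shift in tool axes now [-8.2 -1.  51. ] in target axes [-7.9 -1.2 51. ]
```

```bash

python3 -m crank '[{"x":-8,"y":0,"z":0,"wx":0,"wy":0,"wz":0,"fingers":0.4},{"x":0,"y":0,"z":20,"wx":0,"wy":0,"wz":0,"fingers":0.4},{"x":0,"y":0,"z":18,"wx":0,"wy":0,"wz":0,"fingers":0.4},{"x":0,"y":0,"z":10,"wx":0,"wy":0,"wz":0,"fingers":0.4},{"x":0,"y":0,"z":0,"wx":0,"wy":0,"wz":0,"fingers":0.4},{"x":0,"y":0,"z":0,"wx":0,"wy":0,"wz":0,"fingers":0.4}]'
python3 go.py .482 -.2972 .031 3.1416 0 1.7
python3 -m crank '[{"x":0,"y":0,"z":0,"wx":0,"wy":0,"wz":0,"fingers":1},{"x":0,"y":0,"z":0,"wx":0,"wy":0,"wz":0,"fingers":1},{"x":0,"y":0,"z":0,"wx":0,"wy":0,"wz":0,"fingers":1},{"x":0,"y":0,"z":0,"wx":0,"wy":0,"wz":0,"fingers":1},{"x":0,"y":0,"z":0,"wx":0,"wy":0,"wz":0,"fingers":1},{"x":0,"y":0,"z":0,"wx":0,"wy":0,"wz":0,"fingers":1},{"x":0,"y":0,"z":0,"wx":0,"wy":0,"wz":0,"fingers":1}]'
python3 go.py
python3 - <<'E'
from h import *
im=see();c=blobs(im["side"],(0,0,90),(180,60,255),(290,262,380,325))[0][:,0]
print(circ(plane("side",c,.01)),cv2.boundingRect(c))
E
```

```text
time: 30.67
tool_pos: [0.4853, -0.3002, 0.1959]
eef_rot: [3.139, 0.001, 1.705]
wrist_force: [-0.8, 0.1, 0.5]
gripper_width: 0.602
grip_force: 0.0
t 30.67 grasp [ 0.4857 -0.3003  0.0409] rpy [3.139e+00 1.000e-03 1.705e+00] q [-6.440e-01  2.510e-01  1.754e+00  1.000e-03  1.135e+00 -7.800e-01] F [-0.8  0.1  0.5] w 0.602 gf 0
rotvec(tool) [0.003 0.001 0.005]
TCP shift in tool axes now [ 3.4 -2.8  9.9] in target axes [ 3.4 -2.8  9.9]
time: 31.25
tool_pos: [0.4854, -0.3007, 0.1968]
eef_rot: [3.138, 0.002, 1.705]
wrist_force: [-1.1, 1.2, 6.2]
gripper_width: 0.273
grip_force: 58.5
t 31.25 grasp [ 0.4861 -0.301   0.0418] rpy [3.138e+00 2.000e-03 1.705e+00] q [-6.450e-01  2.490e-01  1.753e+00  1.000e-03  1.135e+00 -7.800e-01] F [-1.1  1.2  6.2] w 0.273 gf 59
(array([ 0.48287739, -0.30541586]), np.float64(0.05735649212242943)) (308, 272, 59, 39)
```

```bash

python3 -m crank '[{"x":0,"y":0,"z":0,"wx":0,"wy":0,"wz":0,"fingers":0.5},{"x":0,"y":0,"z":0,"wx":0,"wy":0,"wz":0,"fingers":0.5},{"x":0,"y":0,"z":0,"wx":0,"wy":0,"wz":0,"fingers":0.5},{"x":0,"y":-1,"z":4,"wx":0,"wy":0,"wz":0,"fingers":0.5},{"x":0,"y":0,"z":4,"wx":0,"wy":0,"wz":0,"fingers":0.5},{"x":0,"y":0,"z":0,"wx":0,"wy":0,"wz":0,"fingers":1},{"x":0,"y":0,"z":0,"wx":0,"wy":0,"wz":0,"fingers":1},{"x":0,"y":0,"z":0,"wx":0,"wy":0,"wz":0,"fingers":1},{"x":0,"y":0,"z":0,"wx":0,"wy":0,"wz":0,"fingers":1},{"x":0,"y":0,"z":0,"wx":0,"wy":0,"wz":0,"fingers":1},{"x":0,"y":0,"z":0,"wx":0,"wy":0,"wz":0,"fingers":1}]'
python3 go.py .482 -.2972 .031
python3 -m crank '[{"x":0,"y":0,"z":-10,"wx":0,"wy":0,"wz":0,"fingers":1},{"x":0,"y":0,"z":-30,"wx":0,"wy":0,"wz":0,"fingers":1},{"x":0,"y":0,"z":-35,"wx":0,"wy":0,"wz":0,"fingers":1},{"x":0,"y":0,"z":-35,"wx":0,"wy":0,"wz":0,"fingers":1},{"x":0,"y":0,"z":-20,"wx":0,"wy":0,"wz":0,"fingers":1},{"x":0,"y":0,"z":0,"wx":0,"wy":0,"wz":0,"fingers":1}]'
python3 go.py .615 .187 .17 3.1416 0 1.7
python3 - <<'E'
from h import *
im=see()
g=((0,0,90),(180,60,255))
for n,roi in(("top",(180,130,300,230)),("side",(220,140,350,210))):
    for c in blobs(im[n],*g,roi): print(n,np.round(cen(c),1),cv2.contourArea(c),cv2.boundingRect(c))
cv2.imwrite("/tmp/s.png",im["side"][:,:,::-1]);cv2.imwrite("/tmp/t.png",im["top"][:,:,::-1])
E
```

```text
time: 32.27
tool_pos: [0.4837, -0.3002, 0.1866]
eef_rot: [3.14, 0.0, 1.705]
wrist_force: [-0.7, -0.1, -1.7]
gripper_width: 0.286
grip_force: 58.9
t 32.27 grasp [ 0.484  -0.3002  0.0316] rpy [3.14  0.    1.705] q [-6.460e-01  2.620e-01  1.760e+00  1.000e-03  1.118e+00 -7.810e-01] F [-0.7 -0.1 -1.7] w 0.286 gf 59
shift [ 3.2 -1.6  0.6]
time: 32.77
tool_pos: [0.4852, -0.3015, 0.3244]
eef_rot: [3.132, 0.008, 1.705]
wrist_force: [0.9, -0.5, -0.6]
gripper_width: 0.28
grip_force: 59.1
t 32.77 grasp [ 0.4868 -0.3025  0.1694] rpy [3.132 0.008 1.705] q [-6.460e-01  9.800e-02  1.672e+00  1.000e-03  1.359e+00 -7.810e-01] F [ 0.9 -0.5 -0.6] w 0.280 gf 59
rotvec(tool) [0.01  0.008 0.005]
TCP shift in tool axes now [466.7 194.1  -2.4] in target axes [467.7 191.7  -0.6]
top [250.7 176.6] 1243.0 (226, 155, 54, 50)
top [298.2 185. ] 51.0 (297, 159, 3, 52)
side [321.7 166.2] 1641.0 (290, 140, 60, 60)
side [247.6 168.2] 485.0 (237, 154, 21, 31)
side [338.  177.9] 60.5 (325, 175, 25, 6)
```

```bash
python3 - <<'E'
from h import *
for n,f,c0,rr in(("top","/tmp/t.png",(250,175),30),("side","/tmp/s.png",(316,176),34)):
    im=cv2.imread(f)[:,:,::-1].copy();h=cv2.cvtColor(im,cv2.COLOR_RGB2HSV)
    m=np.uint8(h[...,1]<75)*255
    k=np.zeros_like(m);cv2.circle(k,c0,rr,255,-1);m&=k
    m=cv2.morphologyEx(m,cv2.MORPH_OPEN,np.ones((5,5)))
    c=max(cv2.findContours(m,cv2.RETR_EXTERNAL,cv2.CHAIN_APPROX_NONE)[0],key=cv2.contourArea)[:,0]
    print(n,cv2.boundingRect(c),cv2.fitEllipse(cv2.convexHull(c)))
    p=plane(n,c,.07)
    for it in range(4):
        o,r=circ(p);e=np.abs(np.hypot(*(p-o).T)-r);p=p[e<max(.003,np.median(e)*2)]
    print(o,r,len(p))
    print("minEnclosing",cv2.minEnclosingCircle(np.float32(plane(n,c,.07)*1000)))
    cv2.imwrite(f"/tmp/m{n}.png",m)
E
python3 - <<'E'
import cv2,numpy as np
a=cv2.imread("/tmp/mtop.png")[140:215:2,215:290:2,0]; print("\n".join("".join("#" if v else "." for v in r) for r in a))
E
```

```text
top (226, 151, 47, 46) ((249.118408203125, 173.26434326171875), (46.381622314453125, 47.74996566772461), 66.48552703857422)
[0.61590795 0.18985568] 0.06717059170076264 95
minEnclosing ((615.9700927734375, 189.9156036376953), 71.92632293701172)
side (296, 143, 53, 53) ((320.4619140625, 170.46185302734375), (49.64474105834961, 56.097511291503906), 46.722591400146484)
[0.62828844 0.18227741] 0.12065730734800319 162
minEnclosing ((627.656005859375, 192.57699584960938), 178.8878631591797)
......................................
......................................
......................................
......................................
......................................
......................................
.............#########................
...........#############..............
..........#################...........
.........##################...........
........###################...........
.......####################...........
.......#####################..........
......######################..........
......#######################.........
......####################
[... 170 characters left out ...]
.....#######################.........
.......######################.........
.......#####################..........
.......#####################..........
.........##################...........
...........###############............
............#############.............
..............#########...............
..................##..................
......................................
......................................
......................................
......................................
......................................
......................................
......................................
......................................
......................................
```

```bash

python3 -m crank '[{"x":20,"y":8.3,"z":0,"wx":0,"wy":0,"wz":0,"fingers":1},{"x":36,"y":15,"z":0,"wx":0,"wy":0,"wz":0,"fingers":1},{"x":36,"y":15,"z":0,"wx":0,"wy":0,"wz":0,"fingers":1},{"x":36,"y":15,"z":0,"wx":0,"wy":0,"wz":0,"fingers":1},{"x":36,"y":15,"z":0,"wx":0,"wy":0,"wz":0,"fingers":1},{"x":36,"y":15,"z":0,"wx":0,"wy":0,"wz":0,"fingers":1},{"x":36,"y":15,"z":0,"wx":0,"wy":0,"wz":0,"fingers":1},{"x":36,"y":15,"z":0,"wx":0,"wy":0,"wz":0,"fingers":1},{"x":36,"y":15,"z":0,"wx":0,"wy":0,"wz":0,"fingers":1},{"x":36,"y":15,"z":0,"wx":0,"wy":0,"wz":0,"fingers":1},{"x":36,"y":15,"z":0,"wx":0,"wy":0,"wz":0,"fingers":1},{"x":36,"y":15,"z":0,"wx":0,"wy":0,"wz":0,"fingers":1}]'
python3 -m crank '[{"x":32,"y":13,"z":0,"wx":0,"wy":0,"wz":0,"fingers":1},{"x":20,"y":8,"z":0,"wx":0,"wy":0,"wz":0,"fingers":1},{"x":0,"y":0,"z":0,"wx":0,"wy":0,"wz":0,"fingers":1},{"x":0,"y":0,"z":0,"wx":0,"wy":0,"wz":0,"fingers":1},{"x":0,"y":0,"z":0,"wx":0,"wy":0,"wz":0,"fingers":1}]'
python3 go.py .616 .186 .115 3.1416 0 1.7
```

```text
time: 33.87
tool_pos: [0.5988, 0.1371, 0.3143]
eef_rot: [-3.14, 0.0, 1.705]
wrist_force: [0.3, -0.6, -0.9]
gripper_width: 0.281
grip_force: 59.1
time: 34.28
tool_pos: [0.6127, 0.1891, 0.3149]
eef_rot: [-3.14, 0.001, 1.705]
wrist_force: [-0.2, -0.7, -1.6]
gripper_width: 0.281
grip_force: 59.3
t 34.28 grasp [0.6125 0.1889 0.1599] rpy [-3.140e+00  1.000e-03  1.705e+00] q [ 2.200e-01  2.960e-01  1.465e+00 -1.000e-03  1.383e+00  8.500e-02] F [-0.2 -0.7 -1.6] w 0.281 gf 59
rotvec(tool) [-0.001  0.001  0.005]
TCP shift in tool axes now [-3.4  2.9 44.9] in target axes [-3.5  2.8 44.9]
```

```bash

python3 -m crank '[{"x":-3.4,"y":3,"z":15,"wx":0,"wy":0,"wz":0,"fingers":1},{"x":0,"y":0,"z":18,"wx":0,"wy":0,"wz":0,"fingers":1},{"x":0,"y":0,"z":10,"wx":0,"wy":0,"wz":0,"fingers":1},{"x":0,"y":0,"z":0,"wx":0,"wy":0,"wz":0,"fingers":1},{"x":0,"y":0,"z":0,"wx":0,"wy":0,"wz":0,"fingers":1},{"x":0,"y":0,"z":0,"wx":0,"wy":0,"wz":0,"fingers":1}]'
python3 go.py .616 .186 .095 3.1416 0 1.7
python3 - <<'E'
from h import *
im=see()
t=cv2.resize(im["top"][130:220,200:300],(400,360),interpolation=cv2.INTER_CUBIC);s=cv2.resize(im["side"][130:220,260:360],(400,360),interpolation=cv2.INTER_CUBIC)
cv2.imwrite("pics/l.png",np.hstack([t,s])[:,:,::-1])
E
```

```text
time: 34.78
tool_pos: [0.6172, 0.1861, 0.2744]
eef_rot: [3.139, 0.0, 1.704]
wrist_force: [0.3, 1.0, -0.6]
gripper_width: 0.282
grip_force: 59.3
t 34.78 grasp [0.6175 0.1861 0.1194] rpy [3.139 0.    1.704] q [ 0.213  0.339  1.49  -0.     1.311  0.08 ] F [ 0.3  1.  -0.6] w 0.282 gf 59
rotvec(tool) [0.002 0.    0.004]
TCP shift in tool axes now [ 0.1 -1.2 24.4] in target axes [ 0.1 -1.2 24.4]
```

View pics/l.png

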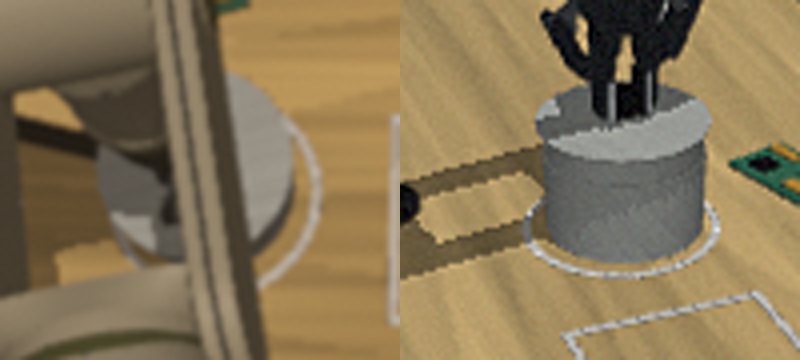

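The side half shows the lid (536–711 px) centred over the pan (545–705 px), level and just above the rim. Next is lowering it.

```bash

python3 -m crank '[{"x":0,"y":-1,"z":8,"wx":0,"wy":0,"wz":0,"fingers":1},{"x":0,"y":0,"z":6,"wx":0,"wy":0,"wz":0,"fingers":1},{"x":0,"y":0,"z":4,"wx":0,"wy":0,"wz":0,"fingers":1},{"x":0,"y":0,"z":0,"wx":0,"wy":0,"wz":0,"fingers":1},{"x":0,"y":0,"z":0,"wx":0,"wy":0,"wz":0,"fingers":1}]'
python3 -m crank '[{"x":0,"y":0,"z":3,"wx":0,"wy":0,"wz":0,"fingers":1},{"x":0,"y":0,"z":3,"wx":0,"wy":0,"wz":0,"fingers":1},{"x":0,"y":0,"z":0,"wx":0,"wy":0,"wz":0,"fingers":1},{"x":0,"y":0,"z":0,"wx":0,"wy":0,"wz":0,"fingers":1}]'
python3 go.py .616 .186 .095 3.1416 0 1.7
```

```text
time: 35.3
tool_pos: [0.6159, 0.1865, 0.2558]
eef_rot: [3.14, 0.0, 1.705]
wrist_force: [-1.5, -0.2, 0.1]
gripper_width: 0.279
grip_force: 59.3
time: 35.63
tool_pos: [0.6167, 0.1868, 0.2525]
eef_rot: [3.137, 0.0, 1.705]
wrist_force: [-4.4, -0.6, 13.5]
gripper_width: 0.281
grip_force: 61.7
t 35.63 grasp [0.6175 0.1868 0.0975] rpy [3.137 0.    1.705] q [ 2.150e-01  3.590e-01  1.506e+00 -1.000e-03  1.271e+00  8.000e-02] F [-4.4 -0.6 13.5] w 0.281 gf 62
rotvec(tool) [0.005 0.    0.005]
TCP shift in tool axes now [-0.6 -0.8  2.5] in target axes [-0.7 -0.8  2.5]
```

```bash

python3 -m crank '[{"x":0,"y":0,"z":-2,"wx":0,"wy":0,"wz":0,"fingers":0.5},{"x":0,"y":0,"z":0,"wx":0,"wy":0,"wz":0,"fingers":0.5},{"x":0,"y":0,"z":0,"wx":0,"wy":0,"wz":0,"fingers":0.5},{"x":0,"y":0,"z":0,"wx":0,"wy":0,"wz":0,"fingers":0.5},{"x":0,"y":0,"z":-15,"wx":0,"wy":0,"wz":0,"fingers":0.5},{"x":0,"y":0,"z":-30,"wx":0,"wy":0,"wz":0,"fingers":0.5},{"x":0,"y":0,"z":-40,"wx":0,"wy":0,"wz":0,"fingers":0.5},{"x":0,"y":0,"z":-40,"wx":0,"wy":0,"wz":0,"fingers":0.5},{"x":-30,"y":0,"z":0,"wx":0,"wy":0,"wz":0,"fingers":0.4},{"x":-38,"y":0,"z":0,"wx":0,"wy":0,"wz":0,"fingers":0.4},{"x":-38,"y":0,"z":0,"wx":0,"wy":0,"wz":0,"fingers":0.4},{"x":-38,"y":0,"z":0,"wx":0,"wy":0,"wz":0,"fingers":0.4}]'
python3 -m crank '[{"x":-38,"y":0,"z":0,"wx":0,"wy":0,"wz":0,"fingers":0.4},{"x":-38,"y":0,"z":0,"wx":0,"wy":0,"wz":0,"fingers":0.4},{"x":-38,"y":0,"z":0,"wx":0,"wy":0,"wz":0,"fingers":0.4},{"x":0,"y":0,"z":0,"wx":0,"wy":0,"wz":0,"fingers":0.4}]'
python3 go.py
cat > lid.py <<'E'
from h import *
im=see();K={}
import sys
for n,roi in(("top",(220,145,285,210)),("side",(280,135,350,215))):
    h=cv2.cvtColor(im[n],cv2.COLOR_RGB2HSV);cv2.imwrite(f"/tmp/{n}2.png",im[n][:,:,::-1])
    for c in blobs(im[n],(0,0,0),(180,255,60),roi,10): print(n,"dark",np.round(cen(c),1),cv2.contourArea(c),cv2.boundingRect(c))
    for c in blobs(im[n],(0,0,110),(180,60,255),roi,100):
        print(n,"grey",cv2.boundingRect(c),cv2.contourArea(c),[tuple(np.round(v,3)) if np.ndim(v) else round(float(v),4) for v in circ(plane(n,c[:,0],.073))])
x0,y0=282,145
v=cv2.cvtColor(im["side"],cv2.COLOR_RGB2HSV)
print(v[145:205:2,316,2], v[145:205:2,298,2],v[145:205:2,330,2])
E
python3 lid.py
```

```text
time: 36.63
tool_pos: [0.6349, 0.0426, 0.377]
eef_rot: [3.139, 0.0, 1.706]
wrist_force: [0.2, -0.4, 0.2]
gripper_width: 0.599
grip_force: 0.0
time: 36.97
tool_pos: [0.6503, -0.0761, 0.3764]
eef_rot: [3.141, 0.003, 1.699]
wrist_force: [1.0, 0.3, -1.0]
gripper_width: 0.603
grip_force: 0.0
t 36.97 grasp [ 0.6505 -0.0765  0.2214] rpy [3.141e+00 3.000e-03 1.699e+00] q [-0.194  0.289  1.359 -0.003  1.492 -0.322] F [ 1.   0.3 -1. ] w 0.603 gf 0
top dark [248.3 170.6] 43.5 (245, 167, 8, 8)
top dark [222.6 166.4] 21.5 (220, 164, 7, 6)
top grey (226, 150, 54, 55) 2219.0 [(np.float64(0.605), np.float64(0.18)), 0.0775]
side dark [345.  142.5] 110.0 (340, 135, 10, 27)
side dark [314.  158.8] 73.0 (308, 150, 12, 16)
side grey (294, 158, 43, 18) 507.0 [(np.float64(0.619), np.float64(0.192)), 0.058]
side grey (306, 184, 24, 12) 115.0 [(np.float64(0.574), np.float64(0.046)), 0.0287]
[190 187 191 179 182 191  36  21  18  20  32 171 153 159 154 145 109 104
 110 110 106 107 111 117 117 136  90 113  93 171] [170 164 169 168 167 164 165 170 163 155 154 148 153 150  81  93  90  90
  92  84  89  90  84 108 163 209 175 101 103  94] [173 180 176 173 169 161 173 176 154 151 154 155 152 155  95  95 103  97
  97 105 106 106 103 109 188  96 100 110 109 100]
```

```bash
python3 - <<'E'
from h import *
p,e=tri((248.3,170.6),(314,158.5));print(p,e)
def proj(n,X):
    c=C[n];K=np.array([[c['fx'],0,c['cx']],[0,c['fy'],c['cy']],[0,0,1]])
    return cv2.projectPoints(np.float64(X),cv2.Rodrigues(c['R'])[0],c['t'],K,np.array([c['k1'],0,0,0]))[0][:,0]
a=np.linspace(0,2*np.pi,720)
im=cv2.imread("/tmp/side2.png");v=cv2.cvtColor(im,cv2.COLOR_BGR2HSV)[...,2].astype(float)
ctr=(p[0],p[1])
for z in(.070,.0):
    q=proj("side",np.c_[ctr[0]+.07*np.cos(a),ctr[1]+.07*np.sin(a),np.full(720,z)]);print(q.min(0),q.max(0))
q=proj("side",np.c_[ctr[0]+.07*np.cos(a),ctr[1]+.07*np.sin(a),np.full(720,.070)])
for col in(298,304,310,316,322,328,333):
    pr=max(q[np.abs(q[:,0]-col)<.6][:,1]);s=v[160:185,col];o=160+np.argmin(np.diff(s))+.5
    print(col,"pred lower edge",pr.round(1),"obs",o)
E
```

```text
[0.61403322 0.18614103 0.10412316] 0.0021734705743069794
[292.46796133 158.15957591] [336.41139772 178.7169292 ]
[293.2058372  176.68835107] [336.09730351 198.21485368]
298 pred lower edge 175.7 obs 171.5
304 pred lower edge 177.7 obs 174.5
310 pred lower edge 178.6 obs 174.5
316 pred lower edge 178.7 obs 175.5
322 pred lower edge 178.1 obs 174.5
328 pred lower edge 176.6 obs 173.5
333 pred lower edge 174.2 obs 171.5
```

```bash
python3 - <<'E'
import cv2,numpy as np
for f,(x0,y0,x1,y1) in(("/tmp/side2.png",(286,146,348,204)),("/tmp/top2.png",(216,145,284,205))):
    im=cv2.imread(f)[y0:y1,x0:x1];h=cv2.cvtColor(im,cv2.COLOR_BGR2HSV);s,v=h[...,1],h[...,2]
    o=np.where(v<60,'@',np.where(s>85,'.',np.where(v>175,'W',np.where(v>135,'+',np.where(v>100,'o','x')))))
    print(x0,y0);print("\n".join("".join(r) for r in o))
E
```

```text
286 146
........................................................@@@@@@
........................................................@@@@@@
........................................................@@@@@@
........................oo...............................@@@@@
......................@@++@................................@@@
......................@@@x@.................................x@
.......................@@@@@..................................
.......................@@@@@..................................
.......................@@@@@..................................
.......................@@@@@..................................
........................@@@@@.................................
.......................xxox@@@@@oWW+..........................
..................+++++++o@@@@@@@x+++W++W.....................
...............++++++++++o@@@@@@@@++++++++++W.................
.............++++++++++++o@@@@@@@x+++++++++++++...............
...........++++++++++++++o@@@@@@@x+++++++++++++++.............
..........+++++++++++++++o@@@@@@@@++++++++++++++++............
.........++++++++++++
[... 6009 characters left out ...]
o.........
................+++o......oooo++++++oooxxxxxx.........++oo..........
.................+++oo.......ooooooxxxxxxx...........++oo...........
..................+++++.............................WW+o............
...................WWW+o..........................+WW++.............
....................++W+++.......................+WWW+..............
......................++WWW+..................+WWWW+................
.......................+WWWWW++............++WWWWWW.................
.........................WWWWWWWWWWWWWWWWWWWWWW++...................
............................WWWWWWWWWWWWWWWWWW......................
..............................WWWWWWWWWWWWW.........................
```

```bash
python3 - <<'E'
from h import *
print(tri((248.6,170.7),(315.3,161.3)))
def proj(n,X):
    c=C[n];K=np.array([[c['fx'],0,c['cx']],[0,c['fy'],c['cy']],[0,0,1]])
    return cv2.projectPoints(np.float64(X),cv2.Rodrigues(c['R'])[0],c['t'],K,np.array([c['k1'],0,0,0]))[0][:,0]
print(proj("side",[[.615,.188,.088]]),proj("top",[[.615,.188,.088]]))
a=np.linspace(0,2*np.pi,720)
for n in("top","side"):
  for z in(.073,.080):
    q=proj(n,np.c_[.615+.07*np.cos(a),.188+.07*np.sin(a),np.full(720,z)]);print(n,z,q.min(0).round(1),q.max(0).round(1))
# lid top fit from bright pixels
for n,f in(("side","/tmp/side2.png"),("top","/tmp/top2.png")):
    im=cv2.imread(f);h=cv2.cvtColor(im,cv2.COLOR_BGR2HSV);m=np.uint8((h[...,1]<85)&(h[...,2]>125))*255
    k=np.zeros_like(m);cv2.circle(k,(316,165) if n=="side" else (250,172),26,255,-1);m&=k
    if n=="side": m[177:]=0
    m=cv2.morphologyEx(m,cv2.MORPH_OPEN,np.ones((5,5)));m=cv2.morphologyEx(m,cv2.MORPH_CLOSE,np.ones((13,13)))
    c=max(cv2.findContours(m,0,1)[0],key=cv2.contourArea);print(n,cv2.boundingRect(c),cv2.fitEllipse(cv2.convexHull(c)))
    for z in (.073,.08,.087):print(z,circ(plane(n,c[:,0],z)))
E
```

```text
(array([0.61753463, 0.18710671, 0.09288038]), np.float64(2.0719572731808745e-05))
[[314.46370771 162.69378583]] [[248.55408643 171.96699713]]
top 0.073 [225.2 149.7] [273.8 197.2]
top 0.08 [224.7 149. ] [273.5 196.7]
side 0.073 [292.5 157.1] [336.5 177.5]
side 0.08 [292.5 155.2] [336.5 175.5]
side (295, 158, 42, 18) ((315.46649169921875, 165.90953063964844), (18.35146141052246, 43.65117645263672), 90.08748626708984)
0.073 (array([0.62060302, 0.19438995]), np.float64(0.06295193226054314))
0.08 (array([0.61584286, 0.18181988]), np.float64(0.062323905329826915))
0.087 (array([0.61108271, 0.16924982]), np.float64(0.06169587839911609))
top (226, 149, 49, 47) ((249.82223510742188, 171.9987335205078), (45.47378158569336, 49.90159606933594), 64.55167388916016)
0.073 (array([0.61916772, 0.18737528]), np.float64(0.06829327448243065))
0.08 (array([0.61750578, 0.18610617]), np.float64(0.06790167803161172))
0.087 (array([0.61584384, 0.18483705]), np.float64(0.06751008158078846))
```

```bash
python3 - <<'E'
from h import *
def proj(n,X):
    c=C[n];K=np.array([[c['fx'],0,c['cx']],[0,c['fy'],c['cy']],[0,0,1]])
    return cv2.projectPoints(np.float64(X),cv2.Rodrigues(c['R'])[0],c['t'],K,np.array([c['k1'],0,0,0]))[0][:,0]
a=np.linspace(0,2*np.pi,720)
def ext(x,y,r,z): q=proj("side",np.c_[x+r*np.cos(a),y+r*np.sin(a),np.full(720,z)]);return q[:,1].min().round(1),q[:,1].max().round(1)
print("rim",ext(.6155,.189,.066,.07),"foot",ext(.6155,.189,.064,0))
print("bench lid top at first",ext(.451,-.3105,.07,.010))
for f in("/tmp/side.png","/tmp/s.png","/tmp/side2.png"):
    im=cv2.imread(f);print(f,[int(v) for v in im[150:200,315].mean(1)],[int(v) for v in im[150:200,322].mean(1)])
# handle vs lid gap
E
python3 - <<'E'
import cv2,numpy as np
im=cv2.imread("/tmp/s.png")[146:204,286:348];h=cv2.cvtColor(im,cv2.COLOR_BGR2HSV);s,v=h[...,1],h[...,2]
o=np.where(v<60,'@',np.where(s>85,'.',np.where(v>175,'W',np.where(v>135,'+',np.where(v>100,'o','x')))))
print("\n".join("".join(r) for r in o))
E
```

```text
rim (np.float64(158.3), np.float64(177.6)) foot (np.float64(177.1), np.float64(196.7))
bench lid top at first (np.float64(276.4), np.float64(319.0))
/tmp/side.png [144, 143, 144, 146, 141, 142, 145, 146, 147, 142, 142, 145, 142, 142, 144, 148, 143, 131, 129, 130, 129, 127, 129, 129, 146, 167, 129, 131, 129, 134, 136, 138, 142, 142, 142, 144, 137, 125, 126, 122, 125, 127, 127, 131, 124, 132, 130, 130, 156, 141] [145, 151, 156, 153, 155, 152, 142, 141, 139, 144, 139, 145, 141, 141, 146, 149, 143, 144, 144, 143, 145, 149, 143, 136, 143, 172, 157, 131, 131, 128, 128, 133, 131, 134, 135, 134, 137, 131, 133, 139, 142, 139, 144, 139, 137, 134, 126, 147, 180, 118]
/tmp/s.png [156, 156, 160, 161, 168, 170, 160, 134, 180, 118, 118, 126, 129, 125, 123, 126, 132, 128, 128, 125, 122, 128, 126, 127, 130, 131, 154, 115, 124, 124, 128, 121, 118, 118, 122, 116, 124, 119, 124, 123, 125, 123, 122, 122, 124, 125, 143, 144, 165, 148] [86, 91, 89, 86, 85, 84, 85, 93, 90, 85, 84, 90, 99, 104, 90, 92, 79, 46, 44, 53, 41, 32, 20, 11, 14, 12, 13, 8, 9, 3, 10, 2, 11, 1, 8, 12, 9, 9, 0, 9, 5, 8, 5, 13, 35, 70, 
[... 3474 characters left out ...]
@@@@@@@
.......WWWW......ooooooooooooooooooo@@@@@@@@@@@@@@@@@@@@@@@@@@
.........+WWW......++ooooooooooooooo@@@@@@@@@@@@@@@@@@@@@@@@@@
..........+WWW+........+++oooo+o+o++x@@@@@@@@@@@@@@@@@@@@@@@@@
............+WWWWW...................@@@@@@@@@@@@@@@@@@@@@@@@@
...............+WWWWWWWW..........WWo@@@@@@@@@@@@@@@@@@@@@@@@@
..................o+WWWWW+WWW+W+WWWW+@@@@@@@@@@@@@@@@@@@@@@@@@
........................+++++++W+Wo..@@@@@@@@@@@@@@@@@@@@@@@@@
....................................@@@@@@@@@@@@@@@@@@@@@@@@@@
....................................@@@@@@@@@@@@@@@@@@@@@@@@@@
...................................@@@@@@@@@@@@@@@@@@@@@@@@@@@
...................................@@@@@@@@@@@@@@@@@@@@@@@@@@@
```

The lid's ellipse in the side view is 17.8 px tall, where a flat lid should be 20.4. That suggests the plug's near side (−y) is riding on the rim. I'll regrasp the knob, lift slightly, shift about 5 mm in +y and reseat it.

```bash

python3 -m crank '[{"x":38,"y":0,"z":0,"wx":0,"wy":0,"wz":0,"fingers":0.4},{"x":38,"y":0,"z":0,"wx":0,"wy":0,"wz":0,"fingers":0.4},{"x":38,"y":0,"z":0,"wx":0,"wy":0,"wz":0,"fingers":0.4},{"x":38,"y":0,"z":0,"wx":0,"wy":0,"wz":0,"fingers":0.4},{"x":38,"y":0,"z":0,"wx":0,"wy":0,"wz":0,"fingers":0.4},{"x":38,"y":0,"z":0,"wx":0,"wy":0,"wz":0,"fingers":0.4},{"x":36,"y":0,"z":0,"wx":0,"wy":0,"wz":0,"fingers":0.4},{"x":0,"y":0,"z":30,"wx":0,"wy":0,"wz":0,"fingers":0.4},{"x":0,"y":0,"z":30,"wx":0,"wy":0,"wz":0,"fingers":0.4},{"x":0,"y":0,"z":0,"wx":0,"wy":0,"wz":0,"fingers":0.4},{"x":0,"y":0,"z":0,"wx":0,"wy":0,"wz":0,"fingers":0.4}]'
python3 go.py .6175 .187 .100 3.1416 0 1.7
```

```text
time: 37.98
tool_pos: [0.6134, 0.1935, 0.3146]
eef_rot: [-3.138, 0.001, 1.707]
wrist_force: [1.1, -0.6, 1.1]
gripper_width: 0.602
grip_force: 0.0
t 37.98 grasp [0.6129 0.1934 0.1596] rpy [-3.138e+00  1.000e-03  1.707e+00] q [ 0.226  0.302  1.457 -0.     1.386  0.09 ] F [ 1.1 -0.6  1.1] w 0.602 gf 0
rotvec(tool) [-0.004  0.001  0.007]
TCP shift in tool axes now [-7.   3.4 59.6] in target axes [-7.   3.2 59.6]
```

```bash

python3 -m crank '[{"x":-6,"y":3.4,"z":25,"wx":0,"wy":0,"wz":0,"fingers":0.4},{"x":0,"y":0,"z":20,"wx":0,"wy":0,"wz":0,"fingers":0.4},{"x":0,"y":0,"z":14,"wx":0,"wy":0,"wz":0,"fingers":0.4},{"x":0,"y":0,"z":0,"wx":0,"wy":0,"wz":0,"fingers":1},{"x":0,"y":0,"z":0,"wx":0,"wy":0,"wz":0,"fingers":1},{"x":0,"y":0,"z":0,"wx":0,"wy":0,"wz":0,"fingers":1},{"x":0,"y":0,"z":0,"wx":0,"wy":0,"wz":0,"fingers":1},{"x":0,"y":0,"z":0,"wx":0,"wy":0,"wz":0,"fingers":1},{"x":0,"y":0,"z":0,"wx":0,"wy":0,"wz":0,"fingers":1},{"x":0,"y":0,"z":0,"wx":0,"wy":0,"wz":0,"fingers":1}]'
python3 go.py
python3 -m crank '[{"x":0,"y":0,"z":-4,"wx":0,"wy":0,"wz":0,"fingers":1},{"x":0,"y":0,"z":-4,"wx":0,"wy":0,"wz":0,"fingers":1},{"x":0,"y":0,"z":0,"wx":0,"wy":0,"wz":0,"fingers":1},{"x":5,"y":0,"z":0,"wx":0,"wy":0,"wz":0,"fingers":1},{"x":0,"y":0,"z":0,"wx":0,"wy":0,"wz":0,"fingers":1},{"x":0,"y":0,"z":0,"wx":0,"wy":0,"wz":0,"fingers":1},{"x":0,"y":0,"z":4,"wx":0,"wy":0,"wz":0,"fingers":1},{"x":0,"y":0,"z":4,"wx":0,"wy":0,"wz":0,"fingers":1},{"x":0,"y":0,"z":0,"wx":0,"wy":0,"wz":0,"fingers":1},{"x":0,"y":0,"z":0,"wx":0,"wy":0,"wz":0,"fingers":1}]'
python3 go.py
```

```text
time: 38.82
tool_pos: [0.6195, 0.187, 0.2586]
eef_rot: [3.139, 0.0, 1.705]
wrist_force: [0.1, 0.6, 0.2]
gripper_width: 0.278
grip_force: 58.8
t 38.82 grasp [0.6199 0.187  0.1036] rpy [3.139 0.    1.705] q [ 0.214  0.361  1.493 -0.     1.285  0.08 ] F [0.1 0.6 0.2] w 0.278 gf 59
time: 39.65
tool_pos: [0.6188, 0.1918, 0.2578]
eef_rot: [3.14, 0.0, 1.705]
wrist_force: [0.9, 0.5, -1.0]
gripper_width: 0.276
grip_force: 58.8
t 39.65 grasp [0.6191 0.1919 0.1028] rpy [3.14  0.    1.705] q [ 0.222  0.364  1.49  -0.     1.285  0.088] F [ 0.9  0.5 -1. ] w 0.276 gf 59
```

```bash

python3 -m crank '[{"x":0,"y":-2,"z":2,"wx":0,"wy":0,"wz":0,"fingers":1},{"x":0,"y":0,"z":2,"wx":0,"wy":0,"wz":0,"fingers":1},{"x":0,"y":0,"z":0,"wx":0,"wy":0,"wz":0,"fingers":1},{"x":0,"y":0,"z":0,"wx":0,"wy":0,"wz":0,"fingers":1}]'
python3 -m crank '[{"x":0,"y":0,"z":2,"wx":0,"wy":0,"wz":0,"fingers":1},{"x":0,"y":0,"z":2,"wx":0,"wy":0,"wz":0,"fingers":1},{"x":0,"y":0,"z":0,"wx":0,"wy":0,"wz":0,"fingers":1},{"x":0,"y":0,"z":0,"wx":0,"wy":0,"wz":0,"fingers":1}]'
python3 go.py
```

```text
time: 39.98
tool_pos: [0.6171, 0.1915, 0.2548]
eef_rot: [3.138, 0.0, 1.705]
wrist_force: [1.5, -1.1, 3.9]
gripper_width: 0.278
grip_force: 60.1
time: 40.32
tool_pos: [0.6172, 0.1916, 0.2546]
eef_rot: [3.137, 0.0, 1.705]
wrist_force: [-14.7, -5.2, 30.2]
gripper_width: 0.278
grip_force: 62.9
t 40.32 grasp [0.6178 0.1916 0.0996] rpy [3.137 0.    1.705] q [ 2.220e-01  3.620e-01  1.499e+00 -1.000e-03  1.277e+00  8.800e-02] F [-14.7  -5.2  30.2] w 0.278 gf 63
```

```bash

python3 -m crank '[{"x":0,"y":0,"z":-4,"wx":0,"wy":0,"wz":0,"fingers":1},{"x":0,"y":-4,"z":0,"wx":0,"wy":0,"wz":0,"fingers":1},{"x":0,"y":0,"z":0,"wx":0,"wy":0,"wz":0,"fingers":1},{"x":0,"y":0,"z":0,"wx":0,"wy":0,"wz":0,"fingers":1}]'
python3 -m crank '[{"x":0,"y":0,"z":2,"wx":0,"wy":0,"wz":0,"fingers":1},{"x":0,"y":0,"z":2,"wx":0,"wy":0,"wz":0,"fingers":1},{"x":0,"y":0,"z":0,"wx":0,"wy":0,"wz":0,"fingers":1},{"x":0,"y":0,"z":0,"wx":0,"wy":0,"wz":0,"fingers":1}]'
python3 go.py
```

```text
time: 40.65
tool_pos: [0.6132, 0.1909, 0.2548]
eef_rot: [3.137, 0.0, 1.705]
wrist_force: [3.5, -0.8, 6.2]
gripper_width: 0.273
grip_force: 60.3
time: 40.98
tool_pos: [0.6134, 0.191, 0.2546]
eef_rot: [3.137, 0.001, 1.705]
wrist_force: [-12.6, -5.1, 33.1]
gripper_width: 0.278
grip_force: 63.1
t 40.98 grasp [0.6141 0.191  0.0996] rpy [3.137e+00 1.000e-03 1.705e+00] q [ 2.220e-01  3.520e-01  1.511e+00 -1.000e-03  1.274e+00  8.800e-02] F [-12.6  -5.1  33.1] w 0.278 gf 63
```

```bash

python3 -m crank '[{"x":0,"y":0,"z":-3,"wx":0,"wy":0,"wz":0,"fingers":1},{"x":0,"y":0,"z":0,"wx":0,"wy":0,"wz":0,"fingers":0.5},{"x":0,"y":0,"z":0,"wx":0,"wy":0,"wz":0,"fingers":0.5},{"x":0,"y":0,"z":0,"wx":0,"wy":0,"wz":0,"fingers":0.5},{"x":0,"y":0,"z":-15,"wx":0,"wy":0,"wz":0,"fingers":0.5},{"x":0,"y":0,"z":-40,"wx":0,"wy":0,"wz":0,"fingers":0.5},{"x":0,"y":0,"z":-40,"wx":0,"wy":0,"wz":0,"fingers":0.5},{"x":0,"y":0,"z":-40,"wx":0,"wy":0,"wz":0,"fingers":0.5},{"x":-38,"y":0,"z":0,"wx":0,"wy":0,"wz":0,"fingers":0.4},{"x":-38,"y":0,"z":0,"wx":0,"wy":0,"wz":0,"fingers":0.4},{"x":-38,"y":0,"z":0,"wx":0,"wy":0,"wz":0,"fingers":0.4},{"x":-38,"y":0,"z":0,"wx":0,"wy":0,"wz":0,"fingers":0.4}]'
python3 -m crank '[{"x":-38,"y":0,"z":0,"wx":0,"wy":0,"wz":0,"fingers":0.4},{"x":-38,"y":0,"z":0,"wx":0,"wy":0,"wz":0,"fingers":0.4},{"x":-38,"y":0,"z":0,"wx":0,"wy":0,"wz":0,"fingers":0.4},{"x":-38,"y":0,"z":0,"wx":0,"wy":0,"wz":0,"fingers":0.4},{"x":-38,"y":0,"z":0,"wx":0,"wy":0,"wz":0,"fingers":0.4}]'
cat > asc.py <<'E'
from h import *
im=see()
for n,(x0,y0,x1,y1) in(("side",(286,146,348,204)),("top",(216,145,284,205))):
    cv2.imwrite(f"/tmp/{n}3.png",im[n][:,:,::-1])
    h=cv2.cvtColor(im[n][y0:y1,x0:x1],cv2.COLOR_RGB2HSV);s,v=h[...,1],h[...,2]
    o=np.where(v<60,'@',np.where(s>85,'.',np.where(v>175,'W',np.where(v>135,'+',np.where(v>100,'o','x')))))
    print(x0,y0);print("\n".join("".join(r) for r in o))
E
python3 asc.py
```

```text
time: 41.98
tool_pos: [0.6325, 0.0393, 0.3869]
eef_rot: [3.141, 0.0, 1.706]
wrist_force: [0.4, -0.0, 0.0]
gripper_width: 0.597
grip_force: 0.0
time: 42.4
tool_pos: [0.6579, -0.1496, 0.3864]
eef_rot: [-3.141, -0.001, 1.705]
wrist_force: [0.4, -0.8, 0.0]
gripper_width: 0.599
grip_force: 0.0
286 146
..............................................................
..............................................................
..............................................................
........................xx....................................
......................@xox@...................................
......................@@x@@...................................
......................@@@@@...................................
......................@@@@@...................................
.......................@@@@@..................................
.......................@@@@@..................................
.......................@xxxxo.................................
..................+.++++WWWWo++++++++W........................
................++W++++++x@@@@@o++++++++W.....
[... 6299 characters left out ...]
+.........
.................oooooo+++++++++++++++++ooxxx.........WWW+..........
..................ooo..ooo++++++++++++ooxxx..........WWW+...........
...................ooo....ooooooooooooxxx...........WWW+............
....................ooo...........................+WWW+.............
.....................+ooo........................+WWW+..............
......................++++oo..................+WWWW+................
........................WW+++++............++WWWWWW.................
.........................WWWWWWWWWWWWWWWWWWWWWW++...................
............................WWWWWWWWWWWWWWWW+W......................
..............................WWWWWWWWWWWWW.........................
```

The re-measured lid is now flat: 44 x 20 px in the side view, with the knob at (313,162), which matches the seated prediction. Now the handle.

```bash
python3 - <<'E'
from h import *
im={n:cv2.imread(f"/tmp/{n}3.png")[:,:,::-1].copy() for n in C}
c=blobs(im["top"],(0,0,0),(180,255,70),(185,145,227,180),20)[0][:,0]
p=plane("top",c,.056);print(cv2.boundingRect(c));l=cv2.fitLine(p.astype(np.float32),cv2.DIST_HUBER,0,.001,.001).ravel();print(l,np.arctan2(l[1],l[0]))
d=l[:2]*np.sign(l[1]);print("extent along",((p-l[2:])@d).min(),((p-l[2:])@d).max())
print("tip end",l[2:]+d*((p-l[2:])@d).max())
for t in(.1,.12,.14): print(t,l[2:]+d*(((p-l[2:])@d).max()-.164+t))
print("side",[ (np.round(cen(k),1),cv2.boundingRect(k)) for k in blobs(im["side"],(0,0,0),(180,255,70),(300,140,322,157),8)], plane("side",[(310.5,152)],.056))
E
python3 go.py
```

```text
(197, 159, 28, 11)
[0.22929886 0.97335607 0.6465906  0.30896753] 1.339439
extent along -0.04331149842861857 0.04041397453340058
tip end [0.65585747 0.34830472]
0.1 [0.64118234 0.28600993]
0.12 [0.64576832 0.30547705]
0.14 [0.6503543  0.32494417]
side [(array([310.3, 153. ]), (308, 150, 6, 7))] [[0.65310467 0.32715015]]
t 42.50 grasp [ 0.6576 -0.1538  0.231 ] rpy [-3.141e+00  1.000e-03  1.699e+00] q [-3.050e-01  3.420e-01  1.277e+00 -1.000e-03  1.523e+00 -4.340e-01] F [-0.3 -0.1  0.1] w 0.600 gf 0
```

```bash

python3 -m crank '[{"x":0,"y":0,"z":0,"wx":0,"wy":0,"wz":0.121,"fingers":0.35},{"x":0,"y":0,"z":0,"wx":0,"wy":0,"wz":0.121,"fingers":0.35},{"x":0,"y":0,"z":0,"wx":0,"wy":0,"wz":0.122,"fingers":0.35},{"x":36,"y":-9.5,"z":0,"wx":0,"wy":0,"wz":0,"fingers":0.35},{"x":36,"y":-9.5,"z":0,"wx":0,"wy":0,"wz":0,"fingers":0.35},{"x":36,"y":-9.5,"z":0,"wx":0,"wy":0,"wz":0,"fingers":0.35},{"x":36,"y":-9.5,"z":0,"wx":0,"wy":0,"wz":0,"fingers":0.35},{"x":36,"y":-9.5,"z":0,"wx":0,"wy":0,"wz":0,"fingers":0.35},{"x":36,"y":-9.5,"z":0,"wx":0,"wy":0,"wz":0,"fingers":0.35},{"x":36,"y":-9.5,"z":0,"wx":0,"wy":0,"wz":0,"fingers":0.35},{"x":36,"y":-9.5,"z":0,"wx":0,"wy":0,"wz":0,"fingers":0.35},{"x":36,"y":-9.5,"z":0,"wx":0,"wy":0,"wz":0,"fingers":0.35}]'
python3 -m crank '[{"x":36,"y":-9.5,"z":0,"wx":0,"wy":0,"wz":0,"fingers":0.35},{"x":36,"y":-9.5,"z":0,"wx":0,"wy":0,"wz":0,"fingers":0.35},{"x":30,"y":-8,"z":0,"wx":0,"wy":0,"wz":0,"fingers":0.35},{"x":0,"y":0,"z":0,"wx":0,"wy":0,"wz":0,"fingers":0.35},{"x":0,"y":0,"z":0,"wx":0,"wy":0,"wz":0,"fingers":0.35}]'
python3 go.py .646 .307 .052 3.1416 0 1.336
```

```text
time: 43.5
tool_pos: [0.6479, 0.1894, 0.3866]
eef_rot: [-3.141, 0.0, 1.342]
wrist_force: [0.8, -0.7, -0.5]
gripper_width: 0.648
grip_force: 0.0
time: 43.92
tool_pos: [0.6446, 0.2951, 0.3862]
eef_rot: [-3.141, 0.001, 1.345]
wrist_force: [0.2, -0.1, 0.4]
gripper_width: 0.65
grip_force: 0.0
t 43.92 grasp [0.6445 0.295  0.2312] rpy [-3.141e+00  1.000e-03  1.345e+00] q [ 3.570e-01  4.350e-01  1.160e+00 -1.000e-03  1.547e+00  5.830e-01] F [ 0.2 -0.1  0.4] w 0.650 gf 0
rotvec(tool) [-0.001  0.001  0.009]
TCP shift in tool axes now [ 12.1  -1.2 179.1] in target axes [ 11.9  -1.4 179.2]
```

```bash

python3 -m crank '[{"x":6,"y":-0.5,"z":30,"wx":0,"wy":0,"wz":0,"fingers":0.35},{"x":6,"y":-0.5,"z":30,"wx":0,"wy":0,"wz":0.009,"fingers":0.35},{"x":0,"y":0,"z":30,"wx":0,"wy":0,"wz":0,"fingers":0.35},{"x":0,"y":0,"z":30,"wx":0,"wy":0,"wz":0,"fingers":0.35},{"x":0,"y":0,"z":25,"wx":0,"wy":0,"wz":0,"fingers":0.35},{"x":0,"y":0,"z":15,"wx":0,"wy":0,"wz":0,"fingers":0.35},{"x":0,"y":0,"z":0,"wx":0,"wy":0,"wz":0,"fingers":0.35},{"x":0,"y":0,"z":0,"wx":0,"wy":0,"wz":0,"fingers":0.35}]'
python3 go.py .646 .307 .052 3.1416 0 1.336
```

```text
time: 44.58
tool_pos: [0.6476, 0.3036, 0.2273]
eef_rot: [3.141, 0.001, 1.331]
wrist_force: [-0.2, -0.0, 1.0]
gripper_width: 0.647
grip_force: 0.0
t 44.58 grasp [0.6476 0.3035 0.0723] rpy [3.141e+00 1.000e-03 1.331e+00] q [ 3.670e-01  5.670e-01  1.282e+00 -1.000e-03  1.294e+00  6.070e-01] F [-0.2 -0.   1. ] w 0.647 gf 0
rotvec(tool) [ 0.     0.001 -0.005]
TCP shift in tool axes now [ 2.9 -2.4 20.3] in target axes [ 2.9 -2.4 20.3]
```

```bash

python3 -m crank '[{"x":2,"y":-2,"z":10,"wx":0,"wy":0,"wz":0,"fingers":0.35},{"x":0,"y":0,"z":10,"wx":0,"wy":0,"wz":0,"fingers":0.35},{"x":0,"y":0,"z":0,"wx":0,"wy":0,"wz":0,"fingers":0.35},{"x":0,"y":0,"z":0,"wx":0,"wy":0,"wz":0,"fingers":1},{"x":0,"y":0,"z":0,"wx":0,"wy":0,"wz":0,"fingers":1},{"x":0,"y":0,"z":0,"wx":0,"wy":0,"wz":0,"fingers":1},{"x":0,"y":0,"z":0,"wx":0,"wy":0,"wz":0,"fingers":1},{"x":0,"y":0,"z":0,"wx":0,"wy":0,"wz":0,"fingers":1},{"x":0,"y":0,"z":0,"wx":0,"wy":0,"wz":0,"fingers":1},{"x":0,"y":0,"z":0,"wx":0,"wy":0,"wz":0,"fingers":1}]'
python3 go.py
```

```text
time: 45.42
tool_pos: [0.6467, 0.307, 0.209]
eef_rot: [3.139, -0.001, 1.332]
wrist_force: [-1.0, -0.3, 5.9]
gripper_width: 0.195
grip_force: 59.2
t 45.42 grasp [0.6471 0.3071 0.054 ] rpy [ 3.139e+00 -1.000e-03  1.332e+00] q [ 3.720e-01  5.860e-01  1.290e+00 -1.000e-03  1.262e+00  6.110e-01] F [-1.  -0.3  5.9] w 0.195 gf 59
```

```bash

python3 -m crank '[{"x":-4,"y":0.6,"z":0,"wx":0,"wy":0,"wz":0,"fingers":1},{"x":-8,"y":1.2,"z":0,"wx":0,"wy":0,"wz":0,"fingers":1},{"x":-10,"y":1.5,"z":0,"wx":0,"wy":0,"wz":0,"fingers":1},{"x":-10,"y":1.5,"z":0,"wx":0,"wy":0,"wz":0,"fingers":1},{"x":-10,"y":1.5,"z":0,"wx":0,"wy":0,"wz":0,"fingers":1},{"x":-10,"y":1.5,"z":0,"wx":0,"wy":0,"wz":0,"fingers":1},{"x":-10,"y":1.5,"z":0,"wx":0,"wy":0,"wz":0,"fingers":1},{"x":-10,"y":1.5,"z":0,"wx":0,"wy":0,"wz":0,"fingers":1},{"x":-10,"y":1.5,"z":0,"wx":0,"wy":0,"wz":0,"fingers":1},{"x":-10,"y":1.5,"z":0,"wx":0,"wy":0,"wz":0,"fingers":1},{"x":-10,"y":1.5,"z":0,"wx":0,"wy":0,"wz":0,"fingers":1},{"x":-10,"y":1.5,"z":0,"wx":0,"wy":0,"wz":0,"fingers":1}]'
python3 -m crank '[{"x":-10,"y":1.6,"z":0,"wx":0,"wy":0,"wz":0,"fingers":1},{"x":-10,"y":1.6,"z":0,"wx":0,"wy":0,"wz":0,"fingers":1},{"x":-10,"y":1.6,"z":0,"wx":0,"wy":0,"wz":0,"fingers":1},{"x":-10,"y":1.6,"z":0,"wx":0,"wy":0,"wz":0,"fingers":1},{"x":-10,"y":1.6,"z":0,"wx":0,"wy":0,"wz":0,"fingers":1},{"x":-10,"y":1.6,"z":0,"wx":0,"wy":0,"wz":0,"fingers":1},{"x":-10,"y":1.6,"z":0,"wx":0,"wy":0,"wz":0,"fingers":1},{"x":-10,"y":1.6,"z":0,"wx":0,"wy":0,"wz":0,"fingers":1},{"x":-8,"y":1.6,"z":0,"wx":0,"wy":0,"wz":0,"fingers":1},{"x":-8,"y":1.6,"z":0,"wx":0,"wy":0,"wz":0,"fingers":1},{"x":-4,"y":0,"z":0,"wx":0,"wy":0,"wz":0,"fingers":1},{"x":0,"y":0,"z":0,"wx":0,"wy":0,"wz":0,"fingers":1}]'
python3 go.py
python3 - <<'E'
from h import *
im=see();cv2.imwrite("/tmp/t4.png",im["top"][:,:,::-1]);cv2.imwrite("/tmp/s4.png",im["side"][:,:,::-1])
for n,roi in(("top",(285,145,365,225)),("side",(290,165,390,260))):
    for c in blobs(im[n],(0,0,120),(180,60,255),roi,150): print(n,cv2.boundingRect(c),cv2.contourArea(c),circ(plane(n,c[:,0],.073)))
    for c in blobs(im[n],(0,0,0),(180,255,55),roi,20): print(n,"dark",np.round(cen(c),1),cv2.boundingRect(c))
E
```

```text
time: 46.42
tool_pos: [0.6365, 0.1949, 0.209]
eef_rot: [3.138, -0.004, 1.333]
wrist_force: [1.0, 7.0, 2.2]
gripper_width: 0.191
grip_force: 59.1
time: 47.42
tool_pos: [0.6286, 0.093, 0.209]
eef_rot: [3.138, -0.002, 1.332]
wrist_force: [-0.2, 1.2, 5.2]
gripper_width: 0.199
grip_force: 59.3
t 47.42 grasp [0.6293 0.0932 0.054 ] rpy [ 3.138e+00 -2.000e-03  1.332e+00] q [6.600e-02 3.880e-01 1.556e+00 1.000e-03 1.193e+00 3.050e-01] F [-0.2  1.2  5.2] w 0.199 gf 59
top (300, 157, 52, 55) 1827.0 (array([ 0.58689375, -0.02940275]), np.float64(0.0790380510558088))
top dark [322.1 178.4] (319, 175, 7, 8)
side (311, 182, 49, 32) 972.0 (array([ 0.59879018, -0.01700838]), np.float64(0.07050037454035307))
side (300, 210, 74, 34) 160.0 (array([ 0.55403156, -0.12051046]), np.float64(0.08239950169816888))
side dark [330.9 173.3] (310, 165, 45, 23)
side dark [334.7 195.2] (331, 190, 9, 11)
```

```bash
python3 -c "
from h import *
print(tri((322.1,178.4),(334.7,195.2)))"
python3 -m crank '[{"x":0,"y":0,"z":0,"wx":0,"wy":0,"wz":0,"fingers":0.4},{"x":0,"y":0,"z":0,"wx":0,"wy":0,"wz":0,"fingers":0.4},{"x":0,"y":0,"z":0,"wx":0,"wy":0,"wz":0,"fingers":0.4},{"x":0,"y":0,"z":0,"wx":0,"wy":0,"wz":0,"fingers":0.4},{"x":0,"y":0,"z":-15,"wx":0,"wy":0,"wz":0,"fingers":0.4},{"x":0,"y":0,"z":-35,"wx":0,"wy":0,"wz":0,"fingers":0.4},{"x":0,"y":0,"z":-35,"wx":0,"wy":0,"wz":0,"fingers":0.4},{"x":0,"y":0,"z":-35,"wx":0,"wy":0,"wz":0,"fingers":0.4},{"x":20,"y":-36,"z":-5,"wx":0,"wy":0,"wz":0,"fingers":0.4},{"x":20,"y":-36,"z":0,"wx":0,"wy":0,"wz":0,"fingers":0.4},{"x":20,"y":-36,"z":0,"wx":0,"wy":0,"wz":0,"fingers":0.4},{"x":20,"y":-36,"z":0,"wx":0,"wy":0,"wz":0,"fingers":0.4}]'
python3 -m crank '[{"x":38,"y":0,"z":0,"wx":0,"wy":0,"wz":0,"fingers":0.4},{"x":38,"y":0,"z":0,"wx":0,"wy":0,"wz":0,"fingers":0.4},{"x":38,"y":0,"z":0,"wx":0,"wy":0,"wz":0,"fingers":0.4},{"x":38,"y":0,"z":0,"wx":0,"wy":0,"wz":0,"fingers":0.4},{"x":38,"y":0,"z":0,"wx":0,"wy":0,"wz":0,"fingers":0.4},{"x":0,"y":0,"z":0,"wx":0,"wy":0,"wz":0,"fingers":0.4}]'
python3 - <<'E'
from h import *
im=see()
P={}
for n,roi in(("top",(285,145,365,225)),("side",(290,165,390,260))):
    for c in blobs(im[n],(0,0,0),(180,255,55),roi,15): print(n,"dark",np.round(cen(c),1),cv2.boundingRect(c))
for n,(x0,y0,x1,y1) in(("side",(300,176,378,248)),("top",(290,150,362,215))):
    h=cv2.cvtColor(im[n][y0:y1,x0:x1],cv2.COLOR_RGB2HSV);s,v=h[...,1],h[...,2]
    o=np.where(v<60,'@',np.where(s>85,'.',np.where(v>175,'W',np.where(v>135,'+',np.where(v>100,'o','x')))))
    print(x0,y0);print("\n".join("".join(r) for r in o))
for n,roi in(("top",(180,210,260,270)),("side",(225,145,275,195))):
    for c in blobs(im[n],(0,0,90),(180,60,255),roi,100): print(n,"cup",cv2.boundingRect(c))
E
```

```text
(array([ 0.59656715, -0.02086182,  0.0887169 ]), np.float64(0.0009060436530432619))
time: 48.52
tool_pos: [0.5055, 0.2056, 0.3328]
eef_rot: [3.139, -0.001, 1.331]
wrist_force: [-0.4, 1.1, 0.7]
gripper_width: 0.597
grip_force: 0.0
time: 49.02
tool_pos: [0.5513, 0.3951, 0.3306]
eef_rot: [-3.141, -0.001, 1.336]
wrist_force: [1.1, 0.8, 0.1]
gripper_width: 0.602
grip_force: 0.0
top dark [291.1 172. ] (285, 169, 13, 7)
top dark [321.9 178.5] (319, 175, 7, 8)
side dark [334.6 195.3] (331, 190, 9, 11)
side dark [329.1 182.7] (326, 178, 8, 10)
side dark [350.7 170.6] (347, 169, 8, 4)
300 176
.+++WW+o++............W+++W+WW.........................@..............xxo.....
WW++.......................o+WoW.....................x........................
++........................@@xx@xWW....................x@.........@............
..........................@@++@@+WWW....................x......x..............
..........................@@@@@@..WWW.....................x@.x................
..........................@@@@@@...+WW......................o.................
...........................@@@@@....
[... 9285 characters left out ...]
................................................+WW..........
.......+W+.................................................+WW..........
.......+WW.................................................+WW..........
.......+WWWWWWWWWWWWWWWWWWWWWWWWWWWWWWWWWWWWWWWWWWWWWWWWWWWWWW..........
.......+WWWWWWWWWWWWWWWWWWWWWWWWWWWWWWWWWWWWWWWWWWWWWWWWWWWWWW..........
.........WW.++++++++WWWWWWWWWWWWWW+++++++++++++++++++++++++++...........
........................................................................
........................................................................
........................................................................
top cup (195, 228, 23, 23)
side cup (237, 153, 21, 32)
```

The knob triangulates to (0.597, −0.021, 0.089), against the square's centre at (0.599, −0.027), so the lid is seated (0.088 expected). The cup is upright on its mat and the arm is clear, so I'm handing in.

```bash
python3 -c "
from workcell import *
print(sign_off())"
```

```text
the job is handed in; nothing more can be done
None
```

I handed the job in at about 49 s of the 210 s: by my last camera measurements the covered pan, with all the capacitors and the one heat sink inside, is within about 6 mm of the square mark's centre with the lid seated flat, and the empty cup is upright on its mat; sign-off returned no verdict.

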